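Knock in the glide stud and snap the glide onto the plant stand's foot

TASK

The round plant stand lies upside down, and two of its three feet already wear their plastic glides. Pick up the mallet by its handle and knock the steel stud in the bare foot fully home with the face of the mallet, lay the mallet back down on the bench, then take the loose glide and press it straight down over the stud until it snaps on, and keep pressing after the click until it sits flush on the foot. Finish while still holding it down firmly with the gripper, do not let go, and leave the paint pot and the furniture knob where they are.

Things in the scene. Friction and masses are not known exactly. Their poses are not given: they have to be found in the camera images.
- stand: round wooden plant stand (disc 132 mm across, 18 mm thick) upside down on the bench, fixed there; origin: centre of its underside on the bench, z up. Three turned feet 28 mm tall (30 mm across at the end, 37 mm at the belly) stand up from it 43 mm from its centre, 120 degrees apart; the one in its +x direction is bare, the two others wear glides that reach 66 mm above the bench
- bare_foot: the foot without a glide; origin at the centre of its flat end face (30 mm diameter), which is 46 mm above the bench, z up. The stud stands in its middle
- stud_head: head of the steel glide stud in the bare foot: 13.5 mm tall, tapering to a flat top 5 mm across, with a bulb of six sprung prongs 20 mm across, widest 7 mm above the head's base; origin: centre of the base. Only the mallet and the glide may touch it
- stud_top (a point): centre of the stud's flat top; 13.5 mm above the foot's end face once the stud is home, up to 22.5 mm before
- stud (a joint): how far the stud is driven in from its most proud position, m: 0 to 0.003 at the start, 0.009 fully home, where it stops hard. It stays where it is put; 9 N of friction hold it, so one or two light blows drive it home
- mallet: rubber mallet, 0.26 kg, standing on one face of its head, handle level; origin on the bench below the grip point; +x along the handle toward the head, z up. Head: upright barrel, 42 mm across, 66 mm tall, its axis 48 mm ahead (+x) of the grip point, flat faces 35 mm across at both ends. Handle 16 mm wide, 20 mm high, centre line 33 mm above the lower face, reaching 92 mm behind (-x) the grip point
- mallet_grip (a point): point to grip the mallet: centre of the handle, 27 mm clear of the head's surface, 33 mm above the lower face of the head; same axes as the mallet
- mallet_face (a point): centre of the lower face of the mallet's head, the one that strikes
- glide: loose click-on glide, a round plastic cap 32 mm across, 20 mm tall, mouth down; origin: centre of its mouth, z up. Bore 14.5 mm deep with a snap lip of 15 mm opening 3 mm up. Pushed down over the stud, the lip meets the bulb with the mouth 8 mm above the foot; resistance climbs to about 8 to 15 N, drops with a click at about 4 mm, and the mouth then rests on the foot's end face
- glide_center (a point): centre of the glide, 10 mm above its mouth
- sample_pot_c: small paint pot, 53 mm diameter, 58 mm tall, a bystander; origin at the centre of its underside
- turned_knob: turned wooden furniture knob, 48 mm across, 54 mm tall, a bystander; origin at the centre of its underside

How it is judged:
On the way, in this order (a step that is already met when the one before it is completed fails the run):
1. the stud is fully home (within 1 mm), driven with the mallet, whose face is over it, and before the glide is brought (value of joint stud above 0.008 m and horizontal distance between mallet_face and stud_top below 0.025 m and horizontal distance between glide_center and bare_foot above 0.04 m).
2. the mallet lies on the bench again, let go and at rest (height (world z) of mallet_grip below 0.045 m and contact force between mallet and the fingers below 0.1 N and contact force between mallet and stand below 0.1 N and linear speed of mallet below 0.05 m/s), for 0.2 s.
3. the glide has snapped over the stud's bulb (z of glide_center in the frame of bare_foot below 0.0125 m and horizontal distance between glide_center and bare_foot below 0.003 m), for 0.1 s.
At the end, for the whole second after the job is handed in: The stud is home (within 1 mm), the glide sits upright (within 0.08 rad) and flush on the bare foot (mouth within 1 mm of the end face, centred within 3 mm), the fingers still press it onto the foot with more than 4 N, and the mallet lies at rest on the bench, touched by nothing but the bench (value of joint stud above 0.008 m and z of glide_center in the frame of bare_foot between 0.007 and 0.011 m and horizontal distance between glide_center and bare_foot below 0.003 m and angle between glide's own z axis and vertical below 0.08 rad and contact force between glide and bare_foot above 4 N and contact force between the fingers and glide above 2 N and height (world z) of mallet_grip between 0.005 and 0.045 m and linear speed of mallet below 0.05 m/s and contact force between mallet and the arm below 0.1 N and contact force between mallet and stand below 0.1 N); the arm keeps its last pose, push and grip.
It fails at once if the fingers or the arm touch the stud (contact force between any of the fingers, the arm and stud_head above 1 N).
It fails at once if the glide is pressed on with the mallet (contact force between mallet and glide above 1 N).
It fails at once if the mallet is dropped instead of laid down (falls free of the fingers at over 0.8 m/s) (linear speed of mallet above 0.8 m/s and contact force between the fingers and mallet below 0.1 N).
It fails at once if the paint pot is disturbed (moved more than 15 mm) (distance of sample_pot_c from where it was at the start of the episode above 0.015 m).
It fails at once if the furniture knob is disturbed (moved more than 15 mm) (distance of turned_knob from where it was at the start of the episode above 0.015 m).
It also fails if it takes over 51 s, if anything falls off the work surface, if the arm or the gripper's body presses on something with over 40 N, if the wrist force passes 120 N, or if a joint passes its speed limit or range.

ROBOT

A 6-joint arm with a two-finger parallel gripper is mounted at the origin on the work surface; the furniture and walls round the work are solid. World frame = base frame: x ahead of the robot, y to its left, z up, the work surface at z = 0. Lengths are in m, angles in rad, forces in N, time in s.
With the tool pointing down it reaches from about 0.375 to 0.9 m from the base axis. Payload 3.1 kg.
Tool frame: the origin (TCP) lies midway between the tips of the shut fingers; the grasp point (between the pads) lies 19 mm behind it (grip_depth is the distance from the TCP to the grasp point, in m); y points along the fingers, z is the direction in which the jaws open and shut, and the axes are right-handed (so a half turn about y gives the same grasp; the last joint's range is limited). The gripper opens to 85 mm and grips with 20 to 120 N. Pads are 22 mm wide; open, the fingers measure 114 mm over their backs; the gripper's body (76 mm by 85 mm) begins 54 mm behind the grasp point. The pads swing forward as they close: fully open they stand 13 mm farther back than shut.
Start: joints at [1.145, 0.527, 1.433, -0, 1.181, -0.178], TCP at [0.153, 0.606, 0.231] pointing down, gripper open.
Joint ranges: [-3.08, 3.08], [-0.75, 2.2], [0.22, 2.44], [-1.43, 4.57], [0, 2.65], [-2.85, 2.85]. Speed limits (rad/s): [2.79, 2.79, 3.14, 3.14, 3.14, 3.14].

INTERFACE

Orientations are given as a unit quaternion [x, y, z, w].
In Python, from station import sense, snapshot, camera_model, sign_off, grip_depth gives the robot as it stands.
- The arm moves only by the tool play_rows, never from a script. Its argument "deltas" is a list of rows, each a list of 6 numbers: the shift along the tool's x, y, z in m, then the turn, a rotation vector about the tool's x, y, z in rad. A call has 1 to 12 rows; each row is the pose to reach, as a shift and turn from the pose commanded when the call began, along the tool's axes at that moment; what a row does not reach only later rows make up. A row lasts 1/10 s, in which the tool goes at most 50 mm and 8.59 degrees, less where a joint would pass 70% of its speed; a pose out of reach is approached as far as the arm can. A call with a gripper value outside its range is refused whole. "gripper" is the finger opening in m, from 0 to 0.0854, set as the call begins (left out, the last holds). The fingers move at their own pace and stop on an object; "force" is the grip in N (left out, the last holds). Time passes only in rows, so rows that repeat a pose let the fingers close. It gives the time, the measured TCP pose, the force and the opening at its end, in the units of the state.
- sense(): the state, without advancing time (a new reading comes with each control period).
- snapshot(name): name is "scene" or "side" or "wrist"; returns the picture (480x640x3 uint8, red, green, blue); there is no depth.
- camera_model(name): a dict with "fx", "fy", "cx", "cy" (pixels), "camera_from_world" (4x4, takes a point from world to camera coordinates). Camera axes: x right, y up, looking along -z (the intrinsics and any distortion apply to the point x, -y, -z); pixel columns grow to the right and rows downward; lengths in m; the calibration is good to about 2 mm. A picture is of the moment at which its call begins: read the wrist's pose just before it. camera_model takes no time and is no camera call; for the wrist camera it gives the pose at the moment of the call.
- sign_off(): hands the job in, once; it reports no verdict.
The state is a dict: "t": time; "q": joint angles; "qd": joint speeds; "tau": joint torques, N m; "tcp_pos": TCP position; "tool_rot": TCP orientation; "force": force on the tool from outside, world axes, zero at the start; "ft_torque": the same for the moment, N m; "finger_gap": opening from 0.0 (shut) to 1.0 (fully open).
Only numpy, scipy, OpenCV 4.12 (cv2) and the standard library are available. Lean on these libraries where they do the work, as an engineer would, in place of code of your own. Each camera call takes 0.05 s, during which the arm holds its last target.

## Working session

There is one attempt and no reset: what is moved stays moved. The work goes in short steps, Python scripts to look and compute and a tool call to move; the robot and the scene stay as the last step left them, time stands still between calls to the robot, and variables do not carry over. Pictures are saved under pics/ and viewed, and the job is handed in when it is done.

Besides the shell and the picture viewer there is one more tool, called by a JSON object that holds its "api" and its "payload", one argument or row to a line. play_rows: Moves the arm, as the interface text tells. Its arguments: {"type":"object","properties":{"deltas":{"type":"array"},"gripper":{"type":"number"},"force":{"type":"number"}},"required":["deltas"]}

```bash
mkdir -p pics; ls
python3 - <<'E'
from station import *
import cv2,numpy as np
np.set_printoptions(precision=4,suppress=True)
print(sense()); print(grip_depth)
for n in("scene","side","wrist"):
    m=camera_model(n); print(n,m)
    cv2.imwrite(f"pics/{n}0.png",snapshot(n)[:,:,::-1])
E
```

```text
pics
{'t': 0.0, 'q': array([ 1.1445,  0.5284,  1.4339,  0.    ,  1.1814, -0.1785]), 'qd': array([ 0.0021, -0.0001,  0.002 , -0.0029, -0.0016,  0.0005]), 'tau': array([ -0.0006, -44.2357, -17.8021,  -0.0004,   0.0086,   0.    ]), 'tcp_pos': array([0.153 , 0.6052, 0.2303]), 'tool_rot': array([ 0.7024, -0.0876,  0.0871, -0.701 ]), 'force': array([-0.2006,  0.507 ,  0.0963]), 'ft_torque': array([ 0.0113,  0.0334, -0.0153]), 'finger_gap': 0.9986805399216763}
0.0187
scene {'fx': 477.3700056782785, 'fy': 477.3700056782785, 'cx': 321.25284453636635, 'cy': 234.87287139160577, 'camera_from_world': array([[ 0.8519, -0.5237,  0.0018, -0.2028],
       [ 0.3716,  0.607 ,  0.7025, -0.4422],
       [-0.369 , -0.5978,  0.7117, -0.5076],
       [ 0.    ,  0.    ,  0.    ,  1.    ]])}
side {'fx': 538.1337400624332, 'fy': 538.1337400624332, 'cx': 322.37181569544833, 'cy': 241.43576566724533, 'camera_from_world': array([[ 0.9234, -0.3838,  0.0042, -0.2806],
       [ 0.2038,  0.4994,  0.8421, -0.3434],
       [-0.3253, -0.7767,  0.5393, -0.4548],
       [ 0.    ,  0.    ,  0.    ,  1.    ]])}
wrist {'fx': 419.4326477137899, 'fy': 419.4326477137899, 'cx': 316.1654059943907, 'cy': 241.7128207179531, 'camera_from_world': array([[ 0.2454,  0.9694, -0.0015, -0.6252],
       [-0.9176,  0.2318, -0.3228,  0.0427],
       [-0.3126,  0.0805,  0.9465, -0.3812],
       [ 0.    ,  0.    ,  0.    ,  1.    ]])}
```

View pics/scene0.png

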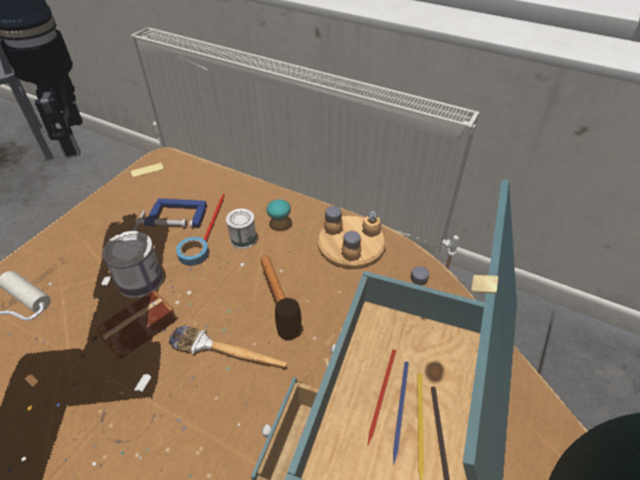

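View pics/side0.png

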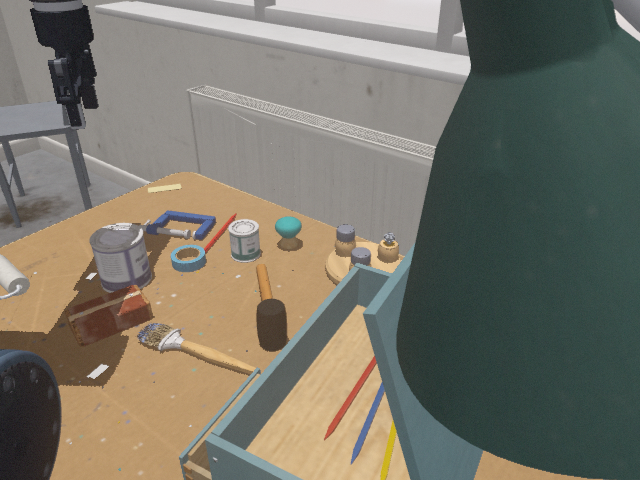

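View pics/wrist0.png

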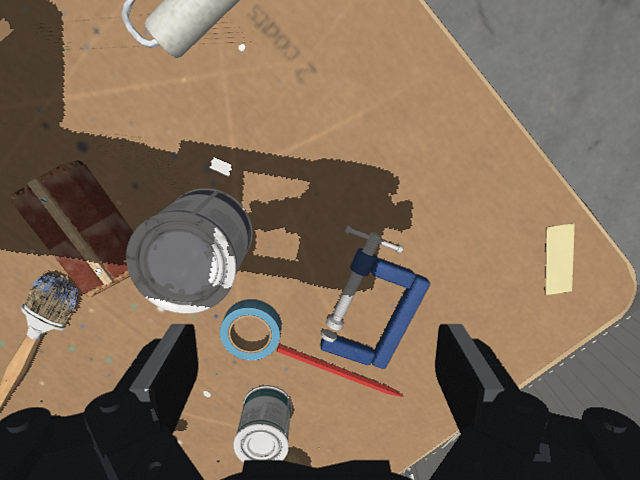

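```bash
cat > h.py <<'E'
from station import *
import cv2,numpy as np
from scipy.spatial.transform import Rotation as R
np.set_printoptions(precision=4,suppress=True)
def unproj(m,u,v,z):
    T=np.linalg.inv(m["camera_from_world"]); d=np.array([(u-m["cx"])/m["fx"],-(v-m["cy"])/m["fy"],-1.])
    d=T[:3,:3]@d; o=T[:3,3]; return o+d*(z-o[2])/d[2]
def proj(m,p):
    c=m["camera_from_world"]@np.append(p,1); return np.array([m["cx"]+m["fx"]*c[0]/-c[2], m["cy"]+m["fy"]*c[1]/c[2]])
def crop(src,dst,x0,y0,x1,y1,s):
    im=cv2.imread(src)[y0:y1,x0:x1]; cv2.imwrite(dst,cv2.resize(im,None,fx=s,fy=s,interpolation=cv2.INTER_CUBIC))
E
python3 - <<'E'
from h import *
crop("pics/scene0.png","pics/sc_crop.png",240,180,440,340,4)
m=camera_model("scene")
for nm,u,v,z in [("glide",420,271,.02),("bare foot end",372,224,.046),("f2",333,213,.066),("f3",351,237,.066),("head top",288,303,.066),("hstart",265,258,.043),("pot",240,216,.058),("knob",279,207,.045)]:
    print(nm,unproj(m,u,v,z))
E
```

```text
glide [0.591  0.2372 0.02  ]
bare foot end [0.5712 0.3593 0.046 ]
f2 [0.5129 0.4054 0.066 ]
f3 [0.5064 0.3359 0.066 ]
head top [0.3414 0.2676 0.066 ]
hstart [0.3612 0.3903 0.043 ]
pot [0.3641 0.497  0.058 ]
knob [0.4446 0.4942 0.045 ]
```

View pics/sc_crop.png

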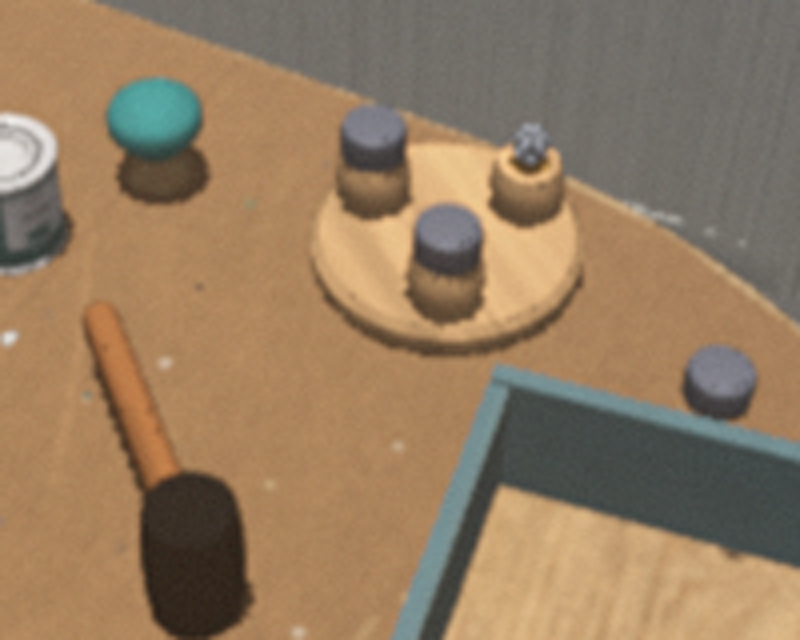

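```bash
cat >> h.py <<'E'
def tool():
    s=sense(); return np.array(s["tcp_pos"]),R.from_quat(s["tool_rot"])
def delta(p,Rt,p0=None,R0=None):
    if p0 is None: p0,R0=tool()
    return np.r_[R0.inv().apply(np.asarray(p)-p0),(R0.inv()*Rt).as_rotvec()]
def down(ang):  # jaw axis z at world yaw ang, y down
    z=np.array([np.cos(ang),np.sin(ang),0]);y=np.array([0,0,-1.]);x=np.cross(y,z)
    return R.from_matrix(np.c_[x,y,z])
E
python3 - <<'E'
from h import *
p,r=tool(); print(r.as_matrix())
z=r.as_matrix()[:,2]; print("jaw yaw",np.arctan2(z[1],z[0]))
for n in("scene","side","wrist"): print(n,np.linalg.inv(camera_model(n)["camera_from_world"])[:3,3])
h=np.arctan2(.2676-.3903,.3414-.3612); print("handle",h)
for a in(h+np.pi/2,h-np.pi/2): print(a,delta([.34,.30,.25],down(a)))
E
```

```text
[[ 0.9695 -0.0007  0.2453]
 [-0.2453 -0.0015  0.9695]
 [-0.0003 -1.     -0.0017]]
jaw yaw 1.3229972438450375
scene [ 0.1498 -0.1412  0.6723]
side [ 0.1812 -0.2895  0.5356]
wrist [0.0734 0.6269 0.3738]
handle -1.730786319812293
-0.15998999301739647 [ 0.2562 -0.0191 -0.2502  0.0016  1.483   0.001 ]
-3.30158264660719 [ 0.2562 -0.0191 -0.2502  0.001  -1.6586 -0.0016]
```

{"api": "play_rows", "payload": {
  "deltas": [
    [0.02,-0.005,-0.01,0,0,0],
    [0.06,-0.012,-0.03,0,0,0],
    [0.105,-0.02,-0.053,0,0,0],
    [0.15,-0.028,-0.076,0,0,0],
    [0.195,-0.036,-0.099,0,0,0],
    [0.24,-0.045,-0.121,0,0,0],
    [0.285,-0.053,-0.144,0,0,0],
    [0.325,-0.061,-0.164,0,0,0],
    [0.355,-0.067,-0.179,0,0,0],
    [0.375,-0.07,-0.189,0,0,0],
    [0.375,-0.07,-0.189,0,0,0],
    [0.375,-0.07,-0.189,0,0,0]
  ]
}}

```text
t: 1.35
tcp_pos: [0.4701, 0.3304, 0.3009]
tool_rot: [0.702, -0.088, 0.087, -0.702]
force: [0.0, -0.2, -0.5]
finger_gap: 0.997
```

Run:
```python
from h import *
import pickle
m=camera_model("wrist"); cv2.imwrite("pics/w1.png",snapshot("wrist")[:,:,::-1]); pickle.dump(m,open("w1.pkl","wb"))
print(tool()[0],sense()["t"])
```

```text
[0.4695 0.3309 0.3008] 1.4
```

View pics/w1.png

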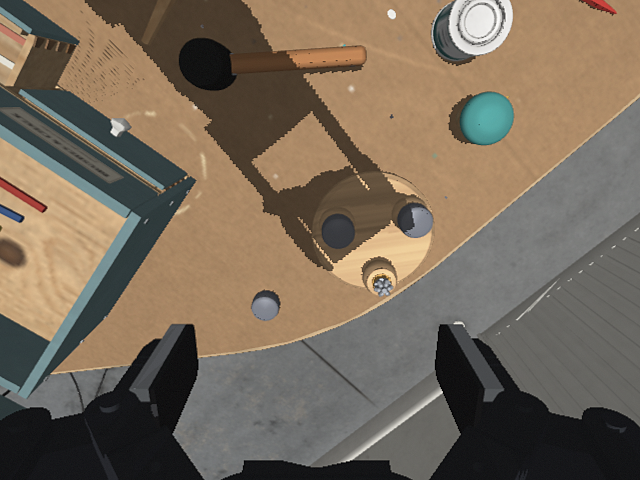

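Run:
```python
from h import *
crop("pics/w1.png","pics/w1a.png",240,160,440,310,4)
crop("pics/w1.png","pics/w1b.png",170,20,370,120,4)
```

```text
(no output)
```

View pics/w1a.png

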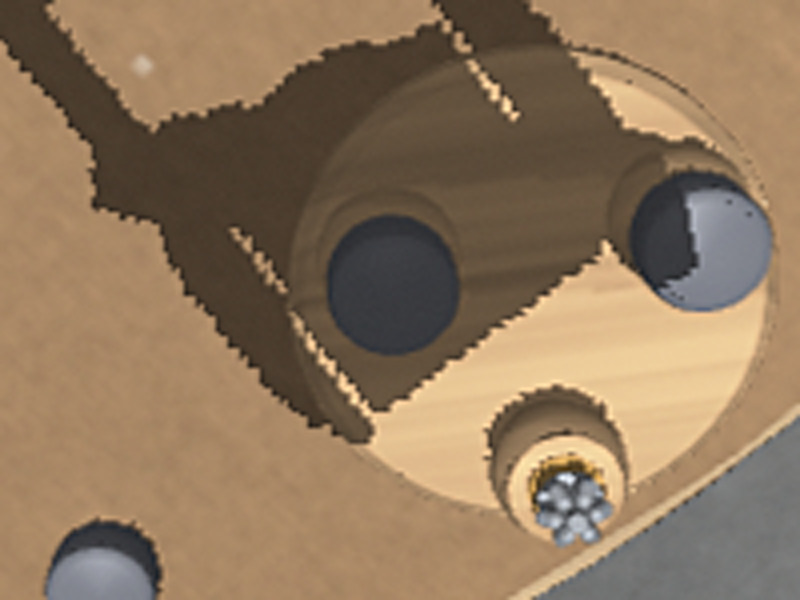

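View pics/w1b.png

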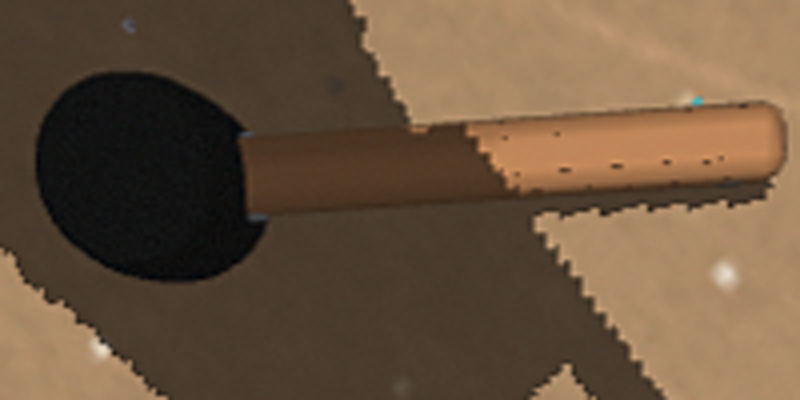

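```bash
python3 - <<'E'
from h import *
import pickle
m=pickle.load(open("w1.pkl","rb"))
P={}
for nm,u,v,z in [("foot",382,281.75,.046),("f3",338.25,231.25,.066),("f2",415.75,220.25,.066),("disc",372.25,230,.018),("bulb",383.2,287,.060),("glide",265,305,.018),("tip",366.2,55.3,.038),("neck",232,63.6,.038),("headlow",206,68,.05),("boxcorner",130,217,.06),("boxbase",195,180,0.0),("pot",480,22,.058),("knob",490,118,.045)]:
    P[nm]=unproj(m,u,v,z); print(nm,P[nm])
print([np.linalg.norm(P[a]-P[b]) for a,b in(("foot","f2"),("foot","f3"),("f2","f3"))])
d=(P["neck"]-P["tip"]);print("len",np.linalg.norm(d),"(expect ~119+)",np.arctan2(d[1],d[0]))
u=d/np.linalg.norm(d); print("grip from tip",P["tip"]+92*u/1000)
# fit stand
from scipy.optimize import least_squares
ms=camera_model("scene")
obs=[("w",382,281.75,0,.046),("w",338.25,231.25,1,.066),("w",415.75,220.25,2,.066),("s",333.3,209.5,2,.066),("s",352.3,236,1,.066)]
def res(q):
    out=[]
    for c,uu,v,k,z in obs:
        best=[]
        sg={0:0,1:-2*np.pi/3,2:2*np.pi/3}[k]
        p=[q[0]+.043*np.cos(q[2]+sg),q[1]+.043*np.sin(q[2]+sg),z]
        out+=list(proj(m if c=="w" else ms,p)-[uu,v])
    return out
s=least_squares(res,[.53,.37,-.2]);q=s.x
print(q,s.fun); print("foot",q[0]+.043*np.cos(q[2]),q[1]+.043*np.sin(q[2]))
E
python3 - <<'E'
from h import *
crop("pics/w1.png","pics/w1c.png",235,270,295,330,10)
crop("pics/w1.png","pics/w1d.png",0,70,200,230,4)
E
```

```text
foot [0.5811 0.3738 0.046 ]
f3 [0.5102 0.343  0.066 ]
f2 [0.5176 0.4158 0.066 ]
disc [0.533  0.3772 0.018 ]
bulb [0.5803 0.3731 0.06  ]
glide [0.59   0.2414 0.018 ]
tip [0.3658 0.4041 0.038 ]
neck [0.3429 0.2864 0.038 ]
headlow [0.3421 0.2653 0.05  ]
boxcorner [0.4497 0.1547 0.06  ]
boxbase [0.4378 0.2067 0.    ]
pot [0.3655 0.4978 0.058 ]
knob [0.4456 0.5018 0.045 ]
[np.float64(0.07864620183977164), np.float64(0.07982740942275188), np.float64(0.07316349338584482)]
len 0.11988454926203597 (expect ~119+) -1.763118297284075
grip from tip [0.3483 0.3138 0.038 ]
[ 0.5363  0.377  -0.0893] [-0.9691 -1.5922 -0.8223  1.5252  0.404   0.4458 -0.9969 -0.7352 -0.8298
 -2.1108]
foot 0.579081325890798 0.3732051672448974
```

View pics/w1c.png

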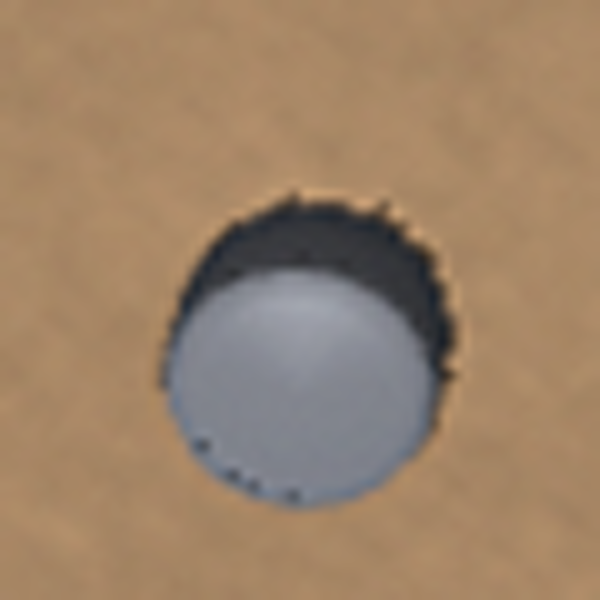

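Run:
```python
from h import *
import pickle
m=pickle.load(open("w1.pkl","rb"))
print("glide",unproj(m,265.2,308.8,.02))
d=delta([.348,.314,.12],down(-.19)); print(d)
```

```text
glide [0.5937 0.2408 0.02  ]
[-0.1133  0.181  -0.046   0.0017  1.5131 -0.0009]
```

{"api": "play_rows", "payload": {
  "deltas": [
    [-0.01,0.015,-0.004,0,0.13,0],
    [-0.021,0.033,-0.008,0,0.27,0],
    [-0.032,0.05,-0.013,0,0.41,0],
    [-0.042,0.067,-0.017,0,0.55,0],
    [-0.053,0.084,-0.021,0,0.69,0],
    [-0.063,0.1,-0.026,0,0.83,0],
    [-0.073,0.117,-0.03,0,0.97,0],
    [-0.084,0.134,-0.034,0,1.11,0],
    [-0.094,0.15,-0.038,0,1.25,0],
    [-0.105,0.167,-0.042,0,1.39,0],
    [-0.113,0.181,-0.046,0.001,1.51,0],
    [-0.113,0.181,-0.046,0.001,1.513,0]
  ]
}}

```text
t: 2.6
tcp_pos: [0.3455, 0.3134, 0.1188]
tool_rot: [-0.453, 0.545, -0.544, 0.449]
force: [0.8, 0.4, -0.3]
finger_gap: 1.001
```

Run:
```python
from h import *
import pickle
m=camera_model("wrist"); cv2.imwrite("pics/w2.png",snapshot("wrist")[:,:,::-1]); pickle.dump(m,open("w2.pkl","wb"))
print(tool()[0],sense()["t"],sense()["q"]); print(delta([.348,.314,.0145],down(-.19)))
```

```text
[0.3475 0.3141 0.1198] 2.65 [0.4956 0.5089 1.9215 0.0003 0.7132 0.6808]
[-0.0001  0.1053  0.0007  0.0017  0.0045  0.0012]
```

View pics/w2.png

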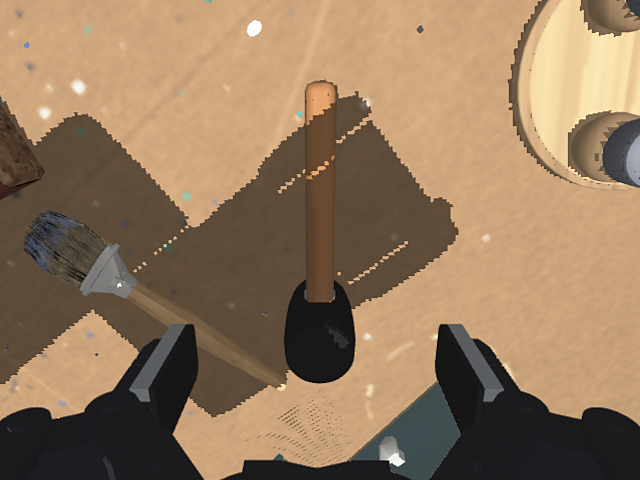

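Run:
```python
from h import *
import pickle
m=pickle.load(open("w2.pkl","rb"))
a=unproj(m,320,302,.043);b=unproj(m,320.5,82,.036);print(a,b,a-b,np.linalg.norm(a-b),np.arctan2(*(a-b)[[1,0]]))
u=(a-b)/np.linalg.norm(a-b);print(b+.092*u,a-.027*u)
```

```text
[0.343  0.2858 0.043 ] [0.3652 0.4033 0.036 ] [-0.0222 -0.1175  0.007 ] 0.11977224968133941 -1.7574642722243545
[0.3481 0.313  0.0414] [0.348  0.3123 0.0414]
```

{"api": "play_rows", "payload": {
  "deltas": [
    [0.001,0.02,0.001,0,0.003,0],
    [0.001,0.055,0.001,0,0.004,0],
    [0.001,0.085,0.001,0,0.004,0],
    [0.001,0.1,0.001,0,0.004,0],
    [0.001,0.1055,0.001,0,0.004,0],
    [0.001,0.1055,0.001,0,0.004,0]
  ]
}}

```text
t: 3.25
tcp_pos: [0.351, 0.3133, 0.0148]
tool_rot: [0.449, -0.546, 0.546, -0.45]
force: [0.4, -0.6, -0.1]
finger_gap: 0.997
```

{"api": "play_rows", "payload": {
  "deltas": [
    [0,0,0,0,0,0],
    [0,0,0,0,0,0],
    [0,0,0,0,0,0],
    [0,0,0,0,0,0],
    [0,0,0,0,0,0],
    [0,0,0,0,0,0],
    [0,0,0,0,0,0],
    [0,0,0,0,0,0]
  ],
  "gripper": 0.0,
  "force": 110
}}

```text
t: 4.05
tcp_pos: [0.3502, 0.3127, 0.0153]
tool_rot: [-0.449, 0.546, -0.546, 0.449]
force: [-1.9, 0.2, 5.8]
finger_gap: 0.164
```

{"api": "play_rows", "payload": {
  "deltas": [
    [0,-0.005,0,0,0,0],
    [0,-0.02,0,0,0,0],
    [0,-0.05,0,0,0,0],
    [0,-0.09,0,0,0,0],
    [0,-0.12,0,0,0,0],
    [0,-0.135,0,0,0,0],
    [0,-0.14,0,0,0,0]
  ]
}}

```text
t: 4.75
tcp_pos: [0.351, 0.313, 0.1565]
tool_rot: [0.448, -0.546, 0.546, -0.451]
force: [0.3, 0.0, -3.3]
finger_gap: 0.167
```

Run:
```python
from h import *
import pickle
m=camera_model("wrist"); cv2.imwrite("pics/w3.png",snapshot("wrist")[:,:,::-1])
s=sense();print(s["tcp_pos"],s["t"],s["force"],s["ft_torque"],s["finger_gap"])
# strike pose: head dir = stand +x (yaw -0.09 ) -> a=1.48
st=np.array([.5800,.3735]); yaw=-.09
g=st-.048*np.array([np.cos(yaw),np.sin(yaw)]); print(g)
print(delta([*g,.155],down(yaw+np.pi/2)))
```

```text
[0.3508 0.3128 0.1561] 4.8 [-0.501   1.2885 -0.5092] [ 0.0989 -0.0097 -0.0135] 0.1642402639444019
[0.5322 0.3778]
[-0.0987  0.0018  0.1654 -0.004  -1.6748  0.0006]
```

View pics/w3.png

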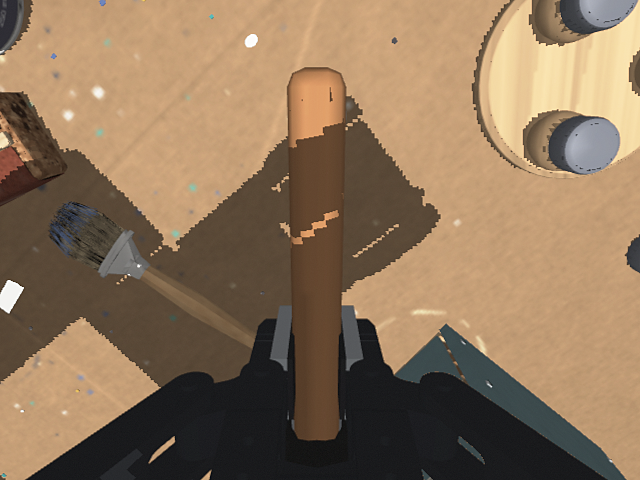

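{"api": "play_rows", "payload": {
  "deltas": [
    [-0.005,0,0.008,0,-0.1,0],
    [-0.012,0,0.02,0,-0.24,0],
    [-0.021,0,0.035,0,-0.385,0],
    [-0.03,0,0.05,0,-0.53,0],
    [-0.039,0,0.065,0,-0.675,0],
    [-0.048,0,0.08,0,-0.82,0],
    [-0.057,0.001,0.095,-0.001,-0.965,0],
    [-0.066,0.001,0.11,-0.002,-1.11,0],
    [-0.074,0.001,0.124,-0.003,-1.255,0],
    [-0.083,0.001,0.139,-0.004,-1.4,0],
    [-0.092,0.002,0.153,-0.004,-1.545,0],
    [-0.0985,0.002,0.1655,-0.004,-1.675,0]
  ]
}}

```text
t: 6.0
tcp_pos: [0.5311, 0.3769, 0.1501]
tool_rot: [0.708, -0.032, 0.028, -0.705]
force: [-1.2, 0.6, -3.0]
finger_gap: 0.166
```

{"api": "play_rows", "payload": {
  "deltas": [
    [0,0,0,0,0,0],
    [0,0,0,0,0,0],
    [0,0,0,0,0,0]
  ]
}}

```text
t: 6.3
tcp_pos: [0.53, 0.3767, 0.1517]
tool_rot: [0.708, -0.034, 0.03, -0.705]
force: [-0.4, 0.2, -3.3]
finger_gap: 0.167
```

Run:
```python
from h import *
for n in("scene","side","wrist"): cv2.imwrite(f"pics/{n}4.png",snapshot(n)[:,:,::-1])
s=sense();p,r=tool();print(p,s["t"],s["force"],s["ft_torque"],s["finger_gap"])
M=r.as_matrix();print(M)
hp=p+M[:,0]*.048; print("head axis",hp)
crop("pics/scene4.png","pics/scene4c.png",280,130,480,290,4)
crop("pics/side4.png","pics/side4c.png",280,130,480,290,4)
```

```text
[0.5308 0.3771 0.1528] 6.45 [-0.8268  0.3492 -2.8682] [0.0432 0.0767 0.0759] 0.16319112474781491
[[ 0.9959 -0.0032  0.0903]
 [-0.0903 -0.0021  0.9959]
 [-0.0029 -1.     -0.0024]]
head axis [0.5786 0.3728 0.1527]
```

View pics/scene4c.png

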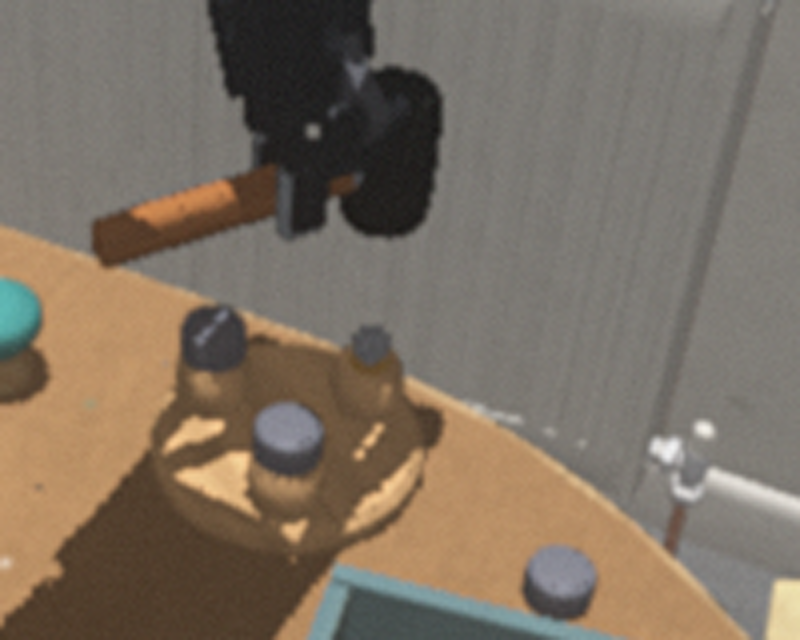

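View pics/side4c.png

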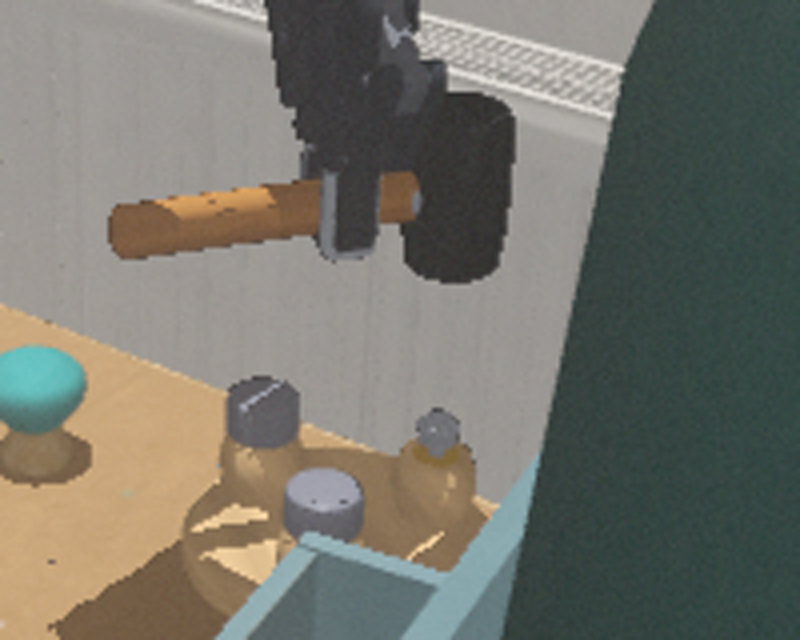

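View pics/wrist4.png

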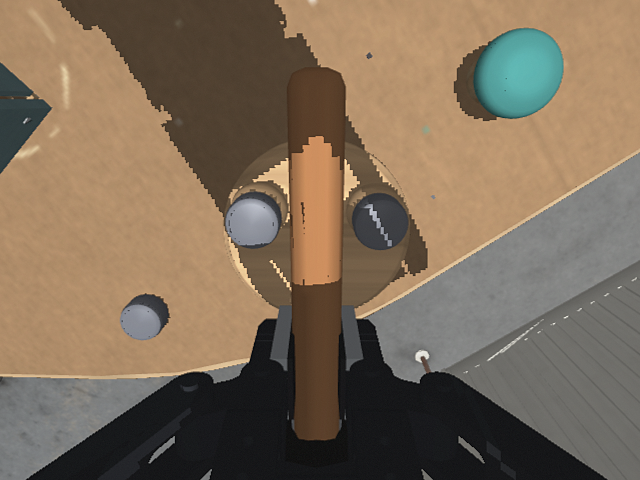

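{"api": "play_rows", "payload": {
  "deltas": [
    [0,0.02,0,0,0,0],
    [0,0.045,0,0,0,0],
    [0,0.06,0,0,0,0],
    [0,0.066,0,0,0,0],
    [0,0.072,0,0,0,0],
    [0,0.076,0,0,0,0],
    [0,0.078,0,0,0,0]
  ]
}}

```text
t: 7.15
tcp_pos: [0.5314, 0.3774, 0.076]
tool_rot: [0.707, -0.032, 0.031, -0.706]
force: [-3.0, -1.8, 4.4]
finger_gap: 0.17
```

Run:
```python
from h import *
for n in("side",): cv2.imwrite(f"pics/{n}5.png",snapshot(n)[:,:,::-1])
s=sense();p,r=tool();print(p,s["t"],s["force"],s["ft_torque"],s["finger_gap"])
crop("pics/side5.png","pics/side5c.png",280,130,480,290,4)
```

```text
[0.5314 0.3773 0.0757] 7.2 [-2.5801 -0.7857  3.5845] [-0.2116  0.4338 -0.1081] 0.16854553572503062
```

View pics/side5c.png

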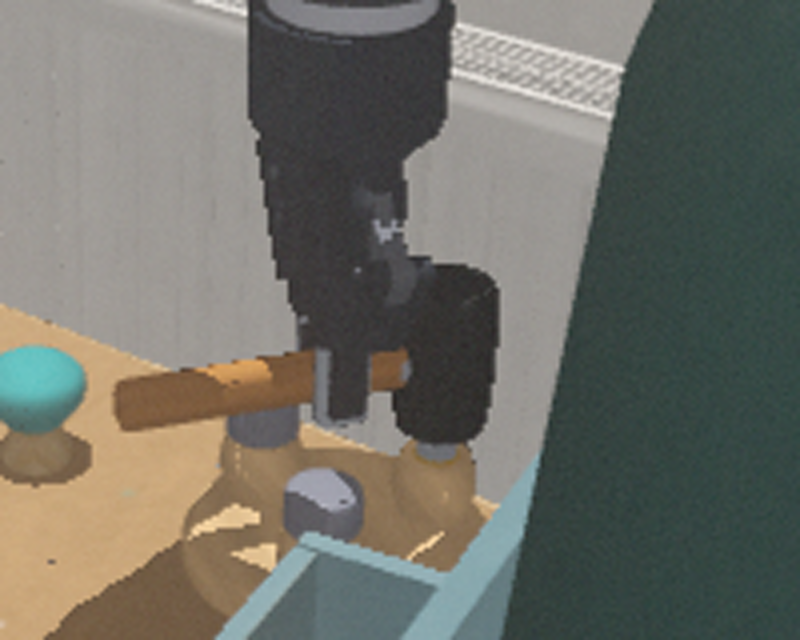

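{"api": "play_rows", "payload": {
  "deltas": [
    [0,-0.02,0,0,0,0],
    [0,-0.035,0,0,0,0],
    [0,-0.035,0,0,0,0],
    [0,-0.02,0,0,0,0],
    [0,0.004,0,0,0,0],
    [0,0.005,0,0,0,0],
    [0,0.005,0,0,0,0]
  ]
}}

```text
t: 7.9
tcp_pos: [0.5302, 0.3778, 0.0688]
tool_rot: [0.707, -0.033, 0.03, -0.706]
force: [-3.1, 1.9, 2.9]
finger_gap: 0.167
```

Run:
```python
from h import *
for n in("side",): cv2.imwrite(f"pics/{n}6.png",snapshot(n)[:,:,::-1])
s=sense();p,r=tool();print(p,s["t"],s["force"],s["ft_torque"],s["finger_gap"])
crop("pics/side6.png","pics/side6c.png",280,130,480,290,4)
```

```text
[0.5302 0.3778 0.0689] 7.95 [-4.1968  2.1707  2.7287] [0.3344 0.4343 0.0805] 0.1672674752125308
```

View pics/side6c.png

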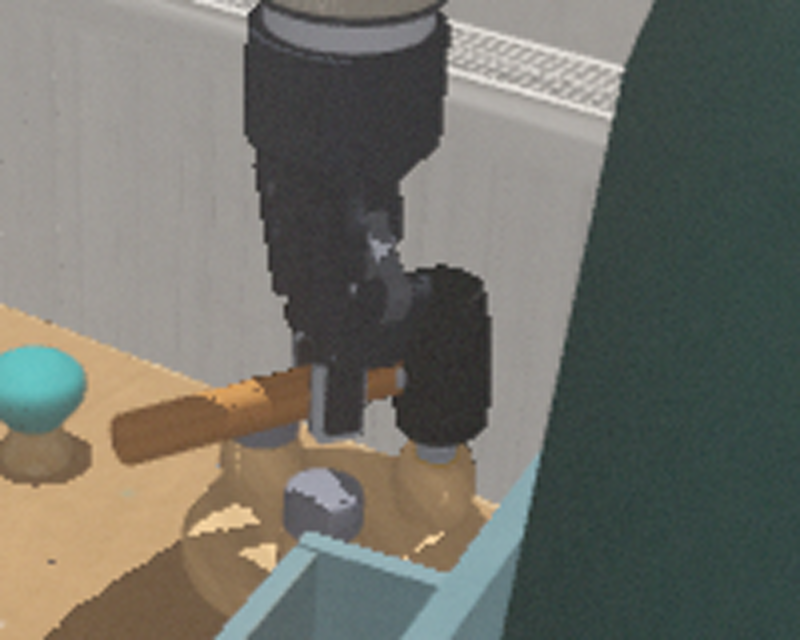

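{"api": "play_rows", "payload": {
  "deltas": [
    [0,-0.02,0,0,0,0],
    [0,-0.045,0,0,0,0],
    [0,-0.06,0,0,0,0],
    [0,-0.065,0,0,0,0],
    [0,-0.065,0,0,0,0]
  ],
  "force": 120
}}

```text
t: 8.45
tcp_pos: [0.5319, 0.3773, 0.1349]
tool_rot: [0.707, -0.032, 0.031, -0.706]
force: [0.8, 0.2, -2.4]
finger_gap: 0.165
```

Run:
```python
from h import *
for n in("side","scene"): cv2.imwrite(f"pics/{n}7.png",snapshot(n)[:,:,::-1])
s=sense();p,r=tool();print(p,s["t"],s["force"],s["ft_torque"],s["finger_gap"])
a=cv2.imread("pics/side4.png")[130:290,280:430];b=cv2.imread("pics/side7.png")[130:290,280:430]
cv2.imwrite("pics/side7c.png",cv2.resize(np.hstack([a,b]),(800,427),interpolation=cv2.INTER_CUBIC))
a=cv2.imread("pics/scene4.png")[190:250,340:400];b=cv2.imread("pics/scene7.png")[190:250,340:400]
a2=cv2.imread("pics/side4.png")[215:275,360:420];b2=cv2.imread("pics/side7.png")[215:275,360:420]
cv2.imwrite("pics/cmp7.png",cv2.resize(np.vstack([np.hstack([a,b]),np.hstack([a2,b2])]),(600,600),interpolation=cv2.INTER_CUBIC))
```

```text
[0.531  0.3769 0.1337] 8.55 [ 0.0434  0.5649 -2.6934] [ 0.0052  0.1491 -0.0057] 0.16615669327196564
```

View pics/side7c.png

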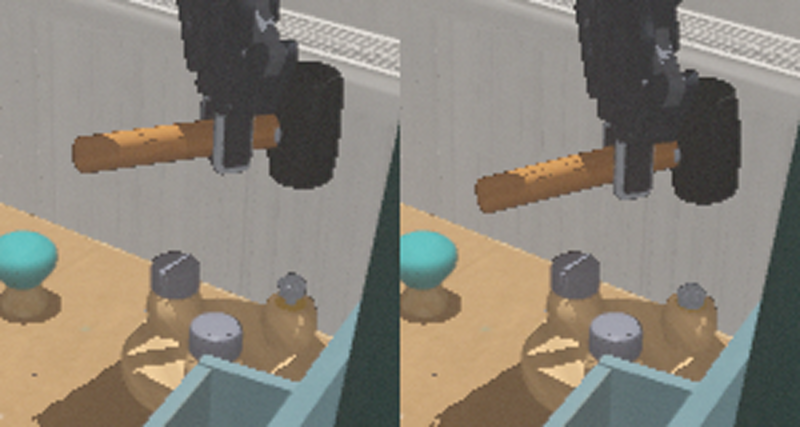

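View pics/cmp7.png

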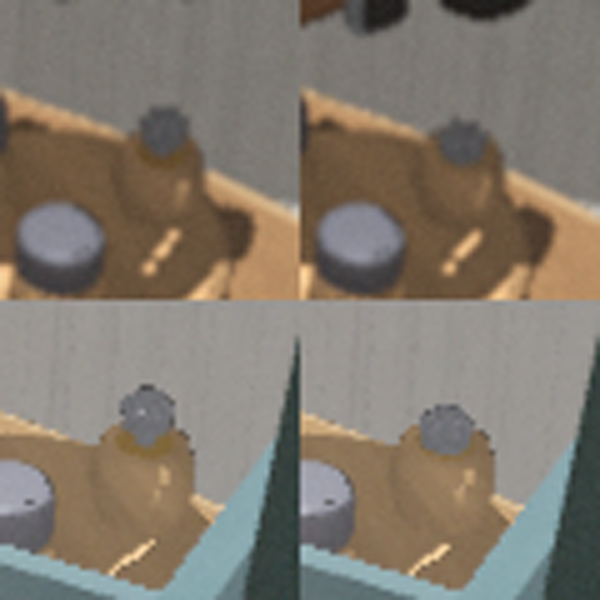

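{"api": "play_rows", "payload": {
  "deltas": [
    [0,0.01,0,0,0,0.08],
    [0,0.03,0,0,0,0.08],
    [0,0.056,0,0,0,0.08],
    [0,0.062,0,0,0,0.08],
    [0,0.064,0,0,0,0.08]
  ]
}}

```text
t: 9.05
tcp_pos: [0.5311, 0.3769, 0.072]
tool_rot: [-0.706, 0.061, -0.002, 0.706]
force: [-5.3, -2.9, 15.1]
finger_gap: 0.164
```

{"api": "play_rows", "payload": {
  "deltas": [
    [0,0.001,0,0,0,0]
  ]
}}

```text
t: 9.15
tcp_pos: [0.5311, 0.3769, 0.0719]
tool_rot: [-0.706, 0.061, -0.002, 0.706]
force: [-6.4, -2.9, 14.1]
finger_gap: 0.165
```

{"api": "play_rows", "payload": {
  "deltas": [
    [0,0.002,0,0,0,0]
  ]
}}

```text
t: 9.25
tcp_pos: [0.531, 0.377, 0.0713]
tool_rot: [-0.705, 0.061, -0.003, 0.706]
force: [-8.4, -4.9, 23.9]
finger_gap: 0.164
```

Run:
```python
from h import *
p,r=tool();print(delta([p[0],p[1],.150],r))
```

```text
[-0.0065 -0.0784 -0.0002  0.      0.      0.    ]
```

{"api": "play_rows", "payload": {
  "deltas": [
    [-0.002,-0.02,0,0,0,0],
    [-0.004,-0.045,0,0,0,0],
    [-0.006,-0.068,0,0,0,0],
    [-0.0065,-0.08,0,0,0,0],
    [-0.0065,-0.082,0,0,0,0],
    [-0.0065,-0.082,0,0,0,0]
  ]
}}

```text
t: 9.85
tcp_pos: [0.5311, 0.3772, 0.1496]
tool_rot: [-0.705, 0.061, -0.002, 0.706]
force: [-0.4, 0.7, -3.1]
finger_gap: 0.168
```

Run:
```python
from h import *
for n in("side","scene"): cv2.imwrite(f"pics/{n}8.png",snapshot(n)[:,:,::-1])
s=sense();p,r=tool();print(p,s["t"],s["force"],s["ft_torque"],s["finger_gap"])
a=cv2.imread("pics/side4.png")[130:290,280:430];b=cv2.imread("pics/side8.png")[130:290,280:430]
cv2.imwrite("pics/side8c.png",cv2.resize(np.hstack([a,b]),(800,427),interpolation=cv2.INTER_CUBIC))
a=cv2.imread("pics/scene7.png")[190:250,340:400];b=cv2.imread("pics/scene8.png")[190:250,340:400]
a2=cv2.imread("pics/side7.png")[215:275,360:420];b2=cv2.imread("pics/side8.png")[215:275,360:420]
cv2.imwrite("pics/cmp8.png",cv2.resize(np.vstack([np.hstack([a,b]),np.hstack([a2,b2])]),(600,600),interpolation=cv2.INTER_CUBIC))
print(r.as_matrix())
```

```text
[0.5306 0.3769 0.1487] 9.95 [ 0.2263 -0.1324 -3.4782] [0.0322 0.0873 0.012 ] 0.16604483431483763
[[ 0.9924 -0.0845  0.0897]
 [-0.0897  0.0042  0.996 ]
 [-0.0846 -0.9964 -0.0034]]
```

View pics/side8c.png

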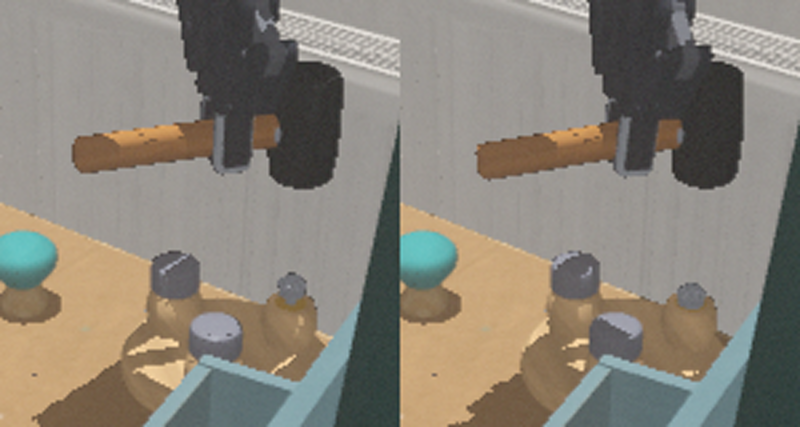

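View pics/cmp8.png

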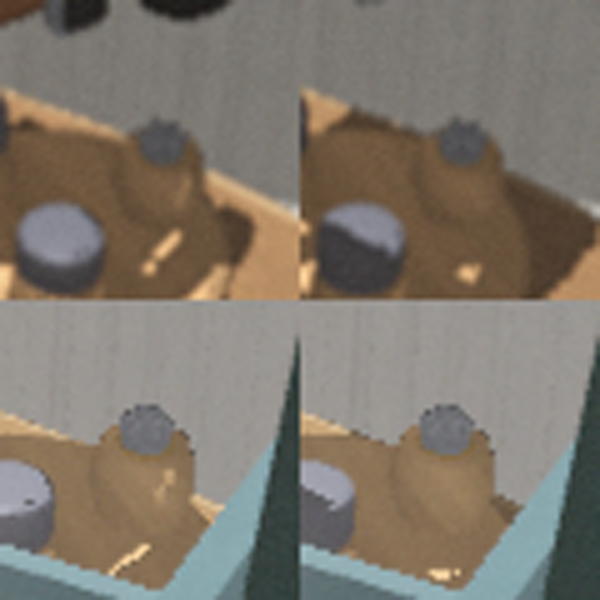

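Run:
```python
from h import *
p,r=tool()
Rt=down(-.19)*R.from_rotvec([0,0,.112])
def pos(g): return np.array(g)+Rt.as_matrix()[:,1]*.0187
print(delta(pos([.351,.313,.150]),Rt));
```

```text
[-0.1708  0.0321 -0.0776  0.1666  1.6627  0.0235]
```

{"api": "play_rows", "payload": {
  "deltas": [
    [-0.01,0.002,-0.005,0.01,0.1,0.001],
    [-0.025,0.005,-0.011,0.024,0.24,0.003],
    [-0.04,0.007,-0.018,0.038,0.38,0.005],
    [-0.055,0.01,-0.025,0.052,0.52,0.007],
    [-0.07,0.013,-0.032,0.067,0.665,0.009],
    [-0.084,0.016,-0.038,0.081,0.81,0.011],
    [-0.099,0.019,-0.045,0.095,0.955,0.013],
    [-0.114,0.021,-0.052,0.11,1.1,0.015],
    [-0.128,0.024,-0.058,0.125,1.245,0.017],
    [-0.143,0.027,-0.065,0.139,1.39,0.019],
    [-0.158,0.03,-0.072,0.154,1.535,0.021],
    [-0.171,0.032,-0.0775,0.1665,1.663,0.0235]
  ]
}}

```text
t: 11.15
tcp_pos: [0.3507, 0.3149, 0.1316]
tool_rot: [-0.417, 0.571, -0.521, 0.479]
force: [-0.3, -0.1, -3.8]
finger_gap: 0.161
```

{"api": "play_rows", "payload": {
  "deltas": [
    [0,0,0,0,0,0],
    [0,0,0,0,0,0]
  ]
}}

```text
t: 11.35
tcp_pos: [0.3529, 0.3159, 0.1323]
tool_rot: [-0.419, 0.568, -0.519, 0.482]
force: [0.9, 0.2, -3.7]
finger_gap: 0.167
```

Run:
```python
from h import *
s=sense();p,r=tool();print(p,s["t"],s["force"],s["ft_torque"],s["finger_gap"])
Rt=down(-.19)*R.from_rotvec([0,0,.112])
def pos(g): return np.array(g)+Rt.as_matrix()[:,1]*.0187
print(p-Rt.as_matrix()[:,1]*.0187)
print(delta(pos([.351,.313,.034]),Rt)); 
for n in("side","scene"): cv2.imwrite(f"pics/{n}9.png",snapshot(n)[:,:,::-1])
a=cv2.imread("pics/scene9.png")[160:360,220:360];b=cv2.imread("pics/side9.png")[160:360,220:360]
cv2.imwrite("pics/c9.png",cv2.resize(np.hstack([a,b]),(800,571),interpolation=cv2.INTER_CUBIC))
```

```text
[0.3529 0.3159 0.1323] 11.35 [ 0.8664  0.1577 -3.6694] [-0.0083  0.041   0.0362] 0.16698068461736695
[0.3525 0.3139 0.1508]
[ 0.0144  0.1159 -0.0017 -0.003   0.0029 -0.002 ]
```

View pics/c9.png

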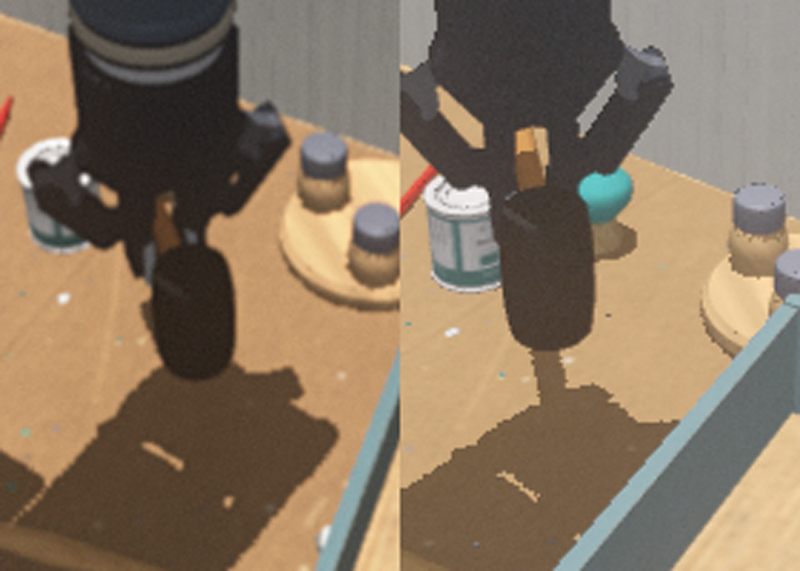

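Lower to just above the bench, then touch gently.

{"api": "play_rows", "payload": {
  "deltas": [
    [0.003,0.025,0,0,0,0],
    [0.007,0.06,-0.001,0,0,0],
    [0.011,0.09,-0.001,0,0,0],
    [0.013,0.105,-0.001,0,0,0],
    [0.0135,0.11,-0.001,0,0,0],
    [0.0135,0.112,-0.001,0,0,0],
    [0.0135,0.112,-0.001,0,0,0]
  ]
}}

```text
t: 12.15
tcp_pos: [0.3525, 0.3156, 0.02]
tool_rot: [-0.418, 0.569, -0.519, 0.482]
force: [0.2, -0.6, -2.1]
finger_gap: 0.162
```

{"api": "play_rows", "payload": {
  "deltas": [
    [0,0.002,0,0,0,0],
    [0,0.002,0,0,0,0]
  ]
}}

```text
t: 12.35
tcp_pos: [0.3521, 0.3157, 0.0184]
tool_rot: [-0.417, 0.569, -0.519, 0.482]
force: [0.5, 0.2, -2.4]
finger_gap: 0.167
```

{"api": "play_rows", "payload": {
  "deltas": [
    [0,0.002,0,0,0,0],
    [0,0.002,0,0,0,0]
  ]
}}

```text
t: 12.55
tcp_pos: [0.3517, 0.3157, 0.0159]
tool_rot: [-0.418, 0.569, -0.519, 0.481]
force: [-0.6, 0.2, -3.6]
finger_gap: 0.167
```

{"api": "play_rows", "payload": {
  "deltas": [
    [0,0.002,0,0,0,0],
    [0,0.002,0,0,0,0]
  ]
}}

```text
t: 12.75
tcp_pos: [0.3518, 0.3161, 0.0147]
tool_rot: [-0.418, 0.569, -0.519, 0.482]
force: [0.3, -0.1, 9.2]
finger_gap: 0.165
```

{"api": "play_rows", "payload": {
  "deltas": [
    [0,-0.0005,0,0,0,0],
    [0,-0.0005,0,0,0,0],
    [0,-0.0005,0,0,0,0],
    [0,-0.0005,0,0,0,0],
    [0,-0.0005,0,0,0,0],
    [0,-0.0005,0,0,0,0],
    [0,-0.0005,0,0,0,0]
  ],
  "gripper": 0.0854
}}

```text
t: 13.45
tcp_pos: [0.3516, 0.3157, 0.0141]
tool_rot: [-0.418, 0.569, -0.519, 0.481]
force: [0.2, 0.2, -0.7]
finger_gap: 0.999
```

Run:
```python
from h import *
p,r=tool();print(p,sense()["finger_gap"],delta([p[0],p[1],.2],down(-.19)))
```

```text
[0.3516 0.3157 0.0141] 0.9990977612552152 [-0.0211 -0.1847  0.0004 -0.0024 -0.0001 -0.1137]
```

{"api": "play_rows", "payload": {
  "deltas": [
    [-0.002,-0.02,0,0,0,0],
    [-0.006,-0.055,0,0,0,0],
    [-0.011,-0.1,0,0,0,0],
    [-0.017,-0.145,0,0,0,-0.05],
    [-0.021,-0.18,0,0,0,-0.113],
    [-0.021,-0.185,0,0,0,-0.114]
  ]
}}

```text
t: 14.05
tcp_pos: [0.3542, 0.3182, 0.205]
tool_rot: [0.446, -0.543, 0.547, -0.455]
force: [1.4, 0.8, 0.4]
finger_gap: 0.998
```

Run:
```python
from h import *
for n in("side","scene","wrist"): cv2.imwrite(f"pics/{n}10.png",snapshot(n)[:,:,::-1])
s=sense();p,r=tool();print(p,s["t"],s["q"],s["force"])
m=camera_model("scene")
for nm,u,v,z in [("boxnear",367,277,.07),("boxfar",482,325,.07),("boxfar2",482,305,.07)]: print(nm,unproj(m,u,v,z))
b=unproj(m,484,310,.07)
for z in(.15,.2,.25,.3): print(z,unproj(m,505,185,z),proj(m,[b[0],b[1],z]))
crop("pics/scene10.png","pics/s10c.png",240,160,540,360,2.6)
```

```text
[0.3502 0.3154 0.1999] 14.2 [ 0.4961  0.3696  1.843  -0.0016  0.9282  0.687 ] [-0.0265 -0.7755  0.14  ]
boxnear [0.4751 0.2434 0.07  ]
boxfar [0.5679 0.0778 0.07  ]
boxfar2 [0.5945 0.1045 0.07  ]
0.15 [0.7524 0.2352 0.15  ] [497.8085 276.6453]
0.2 [0.6947 0.1992 0.2   ] [507.6855 252.7873]
0.25 [0.637  0.1631 0.25  ] [518.7246 226.1224]
0.3 [0.5794 0.1271 0.3   ] [531.1436 196.1241]
```

View pics/s10c.png

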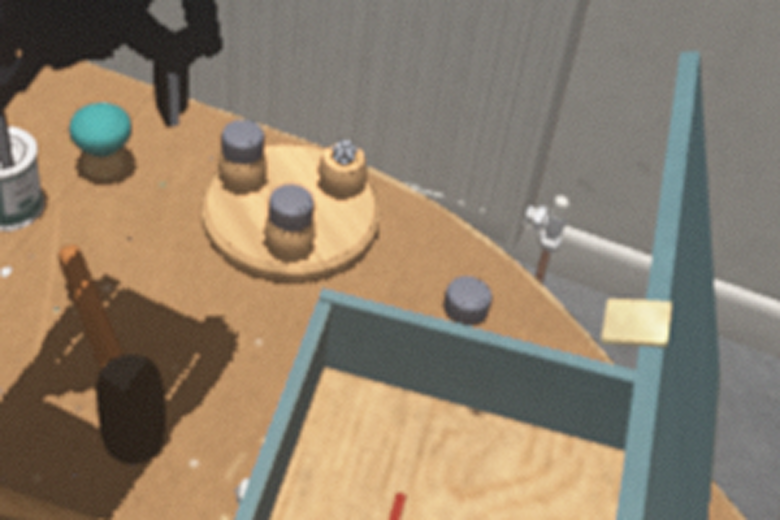

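View pics/wrist10.png

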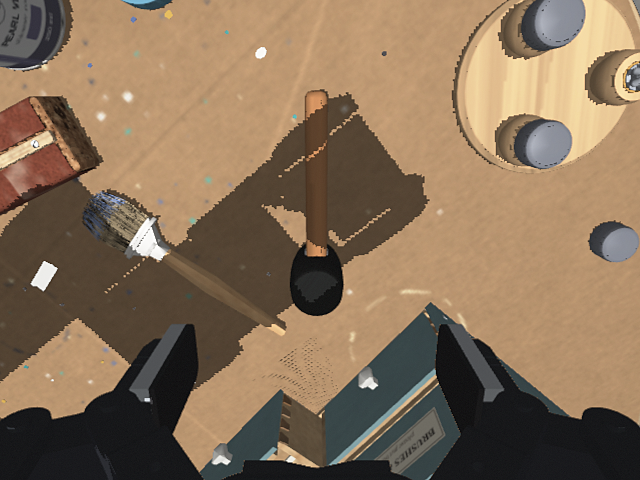

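Run:
```python
from h import *
import pickle
ms=camera_model("scene");m1=pickle.load(open("w1.pkl","rb"))
from scipy.optimize import least_squares
for a,b in(((367,277),(130,217)),((482,307),(30,392))):
    s=least_squares(lambda x:np.r_[proj(ms,x)-a,proj(m1,x)-b],[.5,.2,.1]);print(s.x,s.fun)
```

```text
[0.4368 0.1971 0.1424] [ 0.4855 -0.1867  0.0197 -0.2695]
[0.5477 0.0694 0.1564] [ 9.1238 -7.4719 -0.5312 -7.0316]
```

View pics/side10.png

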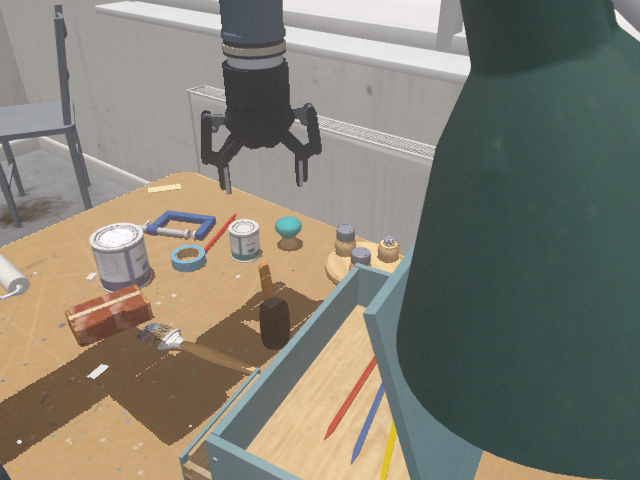

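View pics/scene10.png

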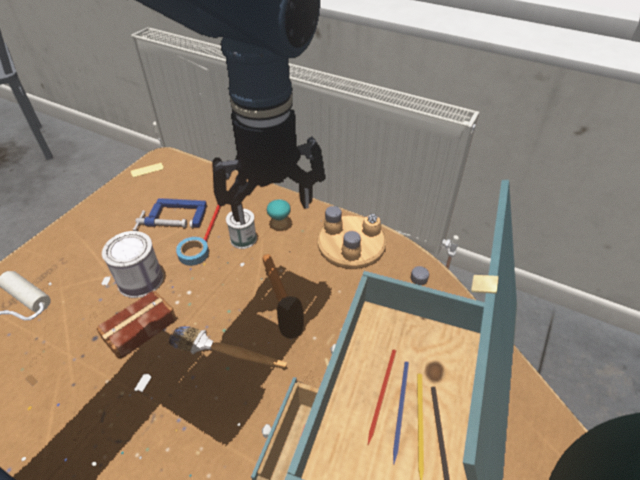

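Run:
```python
from h import *
print(delta([.579,.3735,.17],down(0)))
```

```text
[-0.1003  0.0302  0.2136 -0.0014 -0.19    0.0006]
```

{"api": "play_rows", "payload": {
  "deltas": [
    [-0.01,0.003,0.02,0,-0.02,0],
    [-0.028,0.008,0.06,0,-0.05,0],
    [-0.047,0.014,0.1,0,-0.09,0],
    [-0.066,0.02,0.14,0,-0.125,0],
    [-0.085,0.025,0.18,-0.001,-0.16,0],
    [-0.096,0.029,0.204,-0.001,-0.18,0],
    [-0.1,0.03,0.2135,-0.001,-0.19,0],
    [-0.1,0.03,0.2135,-0.001,-0.19,0],
    [-0.1,0.03,0.2135,-0.001,-0.19,0]
  ]
}}

```text
t: 15.1
tcp_pos: [0.5775, 0.3726, 0.1693]
tool_rot: [0.501, -0.5, 0.5, -0.499]
force: [-0.1, -0.8, -0.1]
finger_gap: 0.998
```

Run:
```python
from h import *
import pickle
m=camera_model("wrist"); cv2.imwrite("pics/w11.png",snapshot("wrist")[:,:,::-1]); pickle.dump(m,open("w11.pkl","wb"))
s=sense();p,r=tool();print(p,s["t"]);print(r.as_matrix());print(proj(m,[.579,.3735,.046]),proj(m,p))
```

```text
[0.5774 0.3729 0.17  ] 15.15
[[-0.0001 -0.0021  1.    ]
 [-1.     -0.0018 -0.0001]
 [ 0.0018 -1.     -0.0021]]
[317.486  230.5944] [313.6564 328.2389]
```

View pics/w11.png

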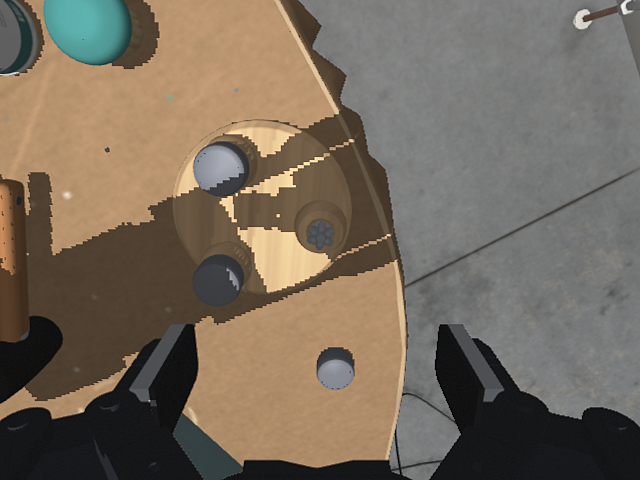

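Run:
```python
from h import *
crop("pics/w11.png","pics/w11a.png",170,115,370,300,4)
crop("pics/w11.png","pics/w11b.png",285,190,355,260,8)
crop("pics/w11.png","pics/w11c.png",305,335,365,395,10)
```

```text
(no output)
```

View pics/w11a.png

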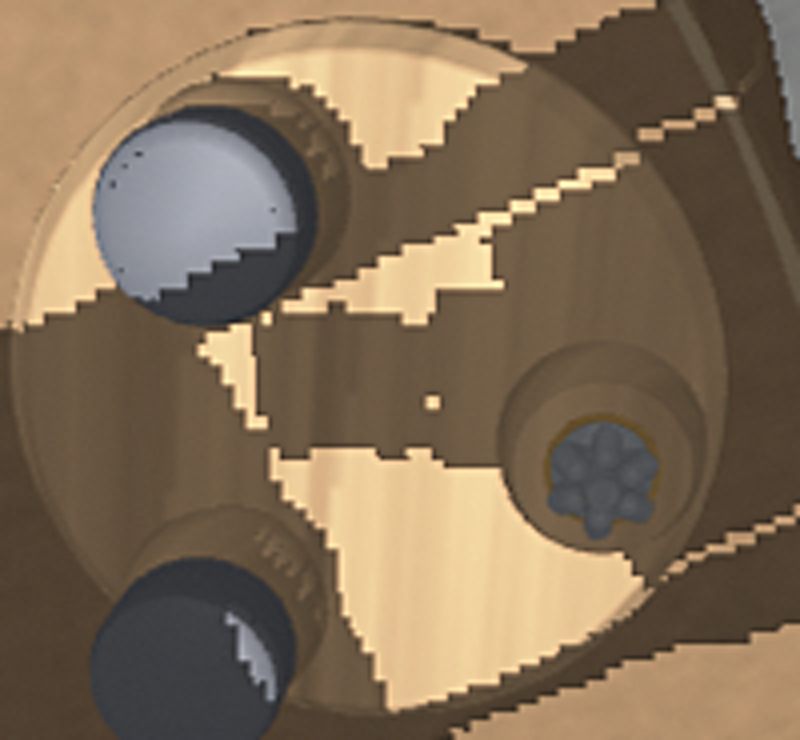

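View pics/w11b.png

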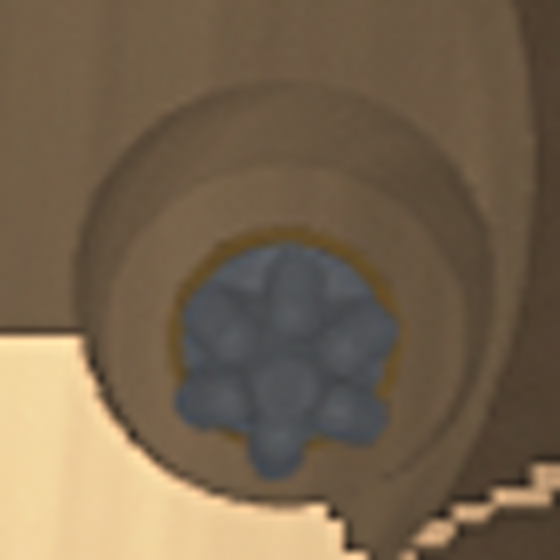

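View pics/w11c.png

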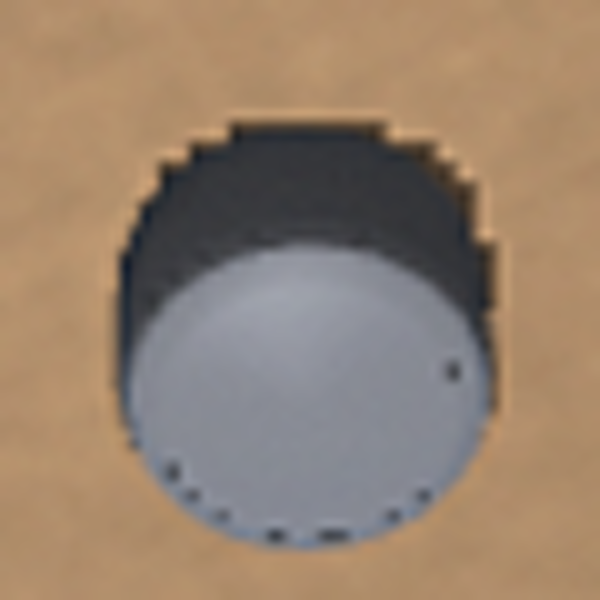

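```bash
python3 - <<'E'
from h import *
import pickle
m=pickle.load(open("w11.pkl","rb"));ms=camera_model("scene")
f=unproj(m,320.9,231.8,.046);print("foot",f,"studtop@.0595",unproj(m,320.6,237.25,.0595))
print("disc c",unproj(m,170+368/4,115+(20+715)/8,.018))
print("caps",unproj(m,170+197/4,115+210/4,.066),unproj(m,170+190/4,115+663/4,.066))
g=unproj(m,336,374.6,.02);print("glide",g, "mouth back edge",unproj(m,335.5,347.2,0))
for c in(f,[.579,.3735,.046]): print(proj(ms,c))
E
python3 - <<'E'
from h import *
print(proj(camera_model("side"),[.578,.371,.0595]))
crop("pics/scene10.png","pics/s10d.png",350,200,440,290,8)
E
```

```text
foot [0.5813 0.3727 0.046 ] studtop@.0595 [0.581  0.3733 0.0595]
disc c [0.539  0.3826 0.018 ]
caps [0.5214 0.4185 0.066 ] [0.5148 0.346  0.066 ]
glide [0.5944 0.2407 0.02  ] mouth back edge [0.5946 0.2538 0.    ]
[372.1758 217.9552]
[370.95   218.1242]
[388.7927 235.5858]
```

View pics/s10d.png

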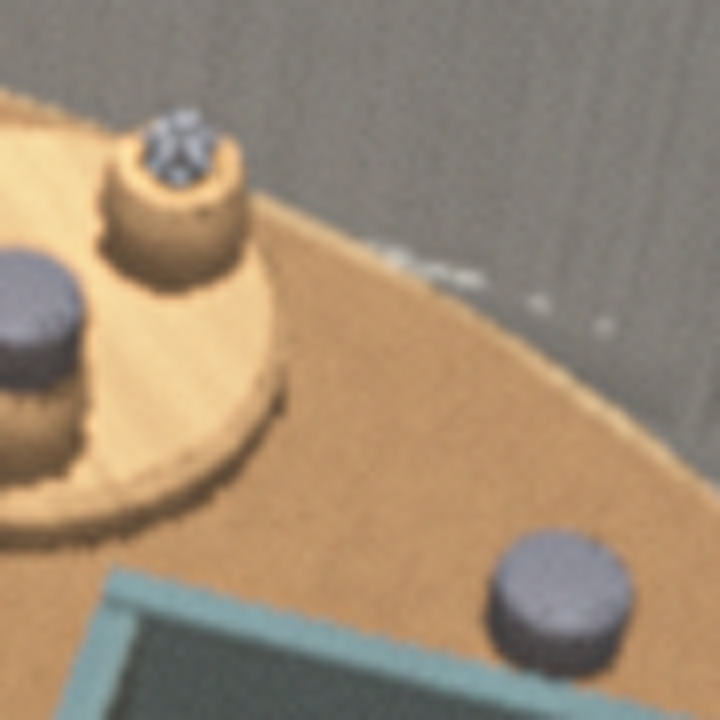

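{"api": "play_rows", "payload": {
  "deltas": [
    [0.015,0,0.002,0,0,0],
    [0.045,0.01,0.006,0,0,0],
    [0.085,0.03,0.011,0,0,0],
    [0.115,0.05,0.015,0,0,0],
    [0.129,0.065,0.017,0,0,0],
    [0.1325,0.07,0.017,0.002,0,-0.002],
    [0.1325,0.07,0.017,0.002,0,-0.002],
    [0.1325,0.07,0.017,0.002,0,-0.002]
  ]
}}

```text
t: 15.95
tcp_pos: [0.597, 0.2417, 0.1021]
tool_rot: [0.499, -0.498, 0.502, -0.501]
force: [-0.0, -0.7, -1.1]
finger_gap: 1.004
```

Run:
```python
from h import *
import pickle
m=camera_model("wrist"); cv2.imwrite("pics/w12.png",snapshot("wrist")[:,:,::-1]); pickle.dump(m,open("w12.pkl","wb"))
s=sense();p,r=tool();print(p,s["t"]);print(r.as_matrix());print(delta([.5945,.2403,.003],down(0)))
```

```text
[0.5971 0.242  0.1022] 16.0
[[ 0.0009  0.0055  1.    ]
 [-1.     -0.002   0.001 ]
 [ 0.002  -1.      0.0055]]
[ 0.0015  0.0992 -0.0032 -0.0055  0.0009  0.002 ]
```

View pics/w12.png

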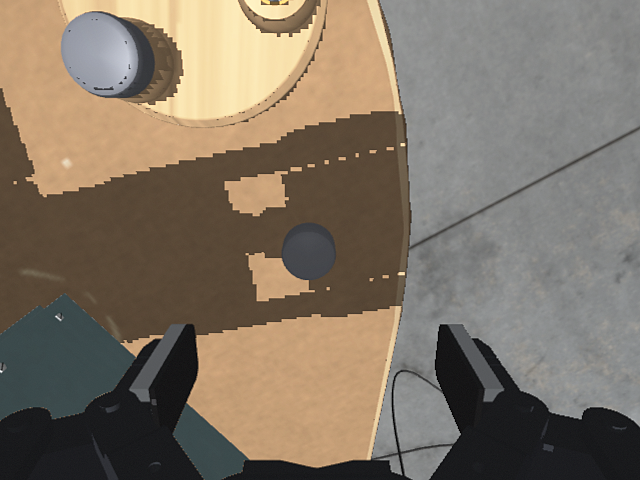

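Run:
```python
from h import *
import pickle
m=pickle.load(open("w12.pkl","rb")); g=unproj(m,308.5,251.5,.02);print(g); print(delta([g[0],g[1],.0035],down(0)))
```

```text
[0.594 0.243 0.02 ]
[-0.0011  0.0987 -0.0037 -0.0055  0.0009  0.002 ]
```

{"api": "play_rows", "payload": {
  "deltas": [
    [0,0.02,-0.0035,-0.0055,0.001,0.002],
    [0,0.055,-0.0035,-0.0055,0.001,0.002],
    [0,0.08,-0.0035,-0.0055,0.001,0.002],
    [0,0.094,-0.0035,-0.0055,0.001,0.002],
    [0,0.0985,-0.0035,-0.0055,0.001,0.002],
    [0,0.0985,-0.0035,-0.0055,0.001,0.002],
    [0,0.0985,-0.0035,-0.0055,0.001,0.002]
  ]
}}

```text
t: 16.7
tcp_pos: [0.5947, 0.2412, 0.0038]
tool_rot: [0.5, -0.5, 0.5, -0.5]
force: [-0.4, 0.1, 0.6]
finger_gap: 1.0
```

{"api": "play_rows", "payload": {
  "deltas": [
    [0,0,0,0,0,0],
    [0,0,0,0,0,0],
    [0,0,0,0,0,0],
    [0,0,0,0,0,0],
    [0,0,0,0,0,0],
    [0,0,0,0,0,0],
    [0,0,0,0,0,0]
  ],
  "gripper": 0.0,
  "force": 80
}}

```text
t: 17.4
tcp_pos: [0.5942, 0.2407, 0.0033]
tool_rot: [-0.5, 0.5, -0.5, 0.499]
force: [-0.6, -0.7, 5.9]
finger_gap: 0.346
```

Run:
```python
from h import *
import pickle
m=camera_model("wrist"); cv2.imwrite("pics/w13.png",snapshot("wrist")[:,:,::-1]); pickle.dump(m,open("w13.pkl","wb"))
s=sense();p,r=tool();print(p,s["t"],s["force"],s["finger_gap"]*.0854);print(r.as_matrix());print(proj(m,p))
```

```text
[0.5942 0.2408 0.0034] 17.45 [-1.0564 -0.1998  5.3775] 0.029445904871972958
[[-0.0012 -0.0008  1.    ]
 [-1.     -0.0004 -0.0012]
 [ 0.0004 -1.     -0.0008]]
[313.6561 327.836 ]
```

View pics/w13.png

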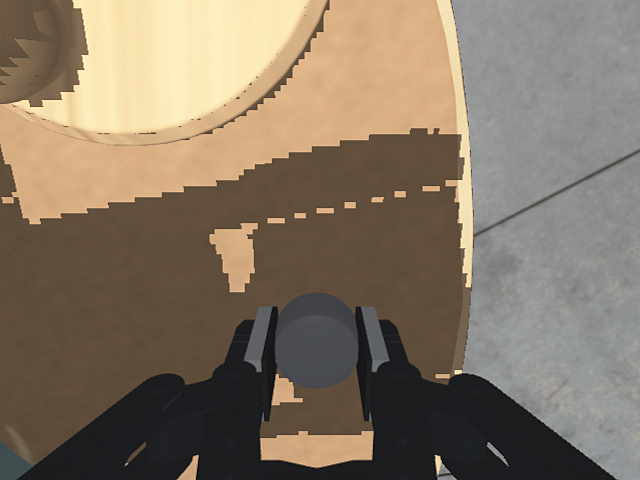

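{"api": "play_rows", "payload": {
  "deltas": [
    [0,-0.01,0,0,0,0],
    [0,-0.03,0,0,0,0],
    [0,-0.06,0,0,0,0],
    [0,-0.09,0,0,0,0],
    [0,-0.105,0,0,0,0],
    [0,-0.11,0,0,0,0],
    [0,-0.11,0,0,0,0]
  ]
}}

```text
t: 18.15
tcp_pos: [0.5938, 0.2408, 0.1127]
tool_rot: [-0.5, 0.501, -0.5, 0.499]
force: [0.5, 0.1, -0.4]
finger_gap: 0.342
```

Run:
```python
from h import *
import pickle
m=camera_model("wrist"); cv2.imwrite("pics/w14.png",snapshot("wrist")[:,:,::-1]); pickle.dump(m,open("w14.pkl","wb"))
for n in("side","scene"): cv2.imwrite(f"pics/{n}14.png",snapshot(n)[:,:,::-1])
s=sense();p,r=tool();print(p,s["t"],s["force"],s["finger_gap"]*.0854);print(r.as_matrix());print(proj(m,p))
crop("pics/w14.png","pics/w14c.png",230,260,400,430,4.5)
crop("pics/scene14.png","pics/s14c.png",380,170,480,270,6)
```

```text
[0.5927 0.2405 0.1109] 18.3 [-0.0487 -0.0252 -0.2375] 0.02918599581253601
[[-0.0013 -0.0052  1.    ]
 [-1.     -0.0013 -0.0013]
 [ 0.0013 -1.     -0.0052]]
[311.0233 326.0583]
```

View pics/w14c.png

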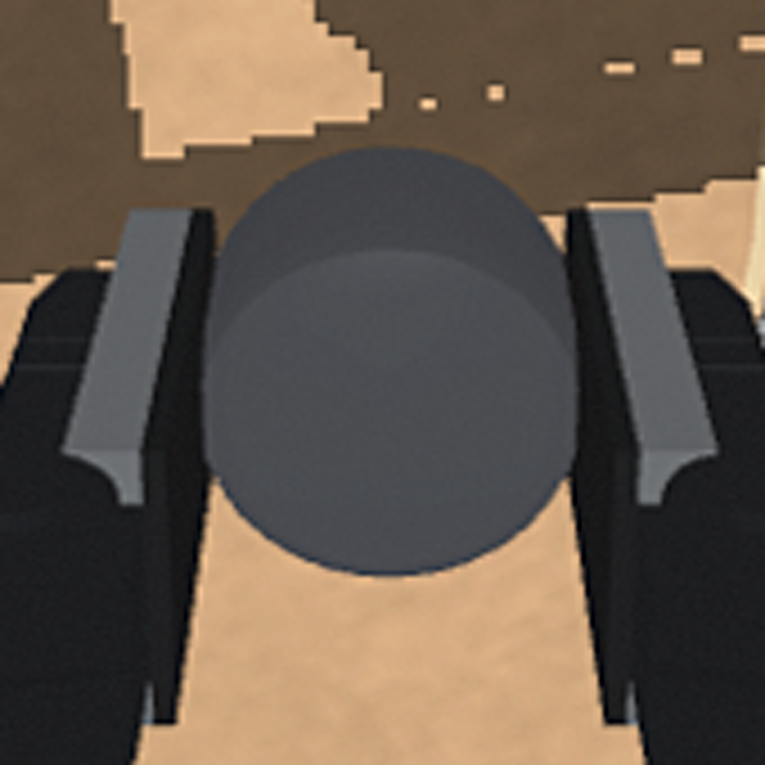

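View pics/s14c.png

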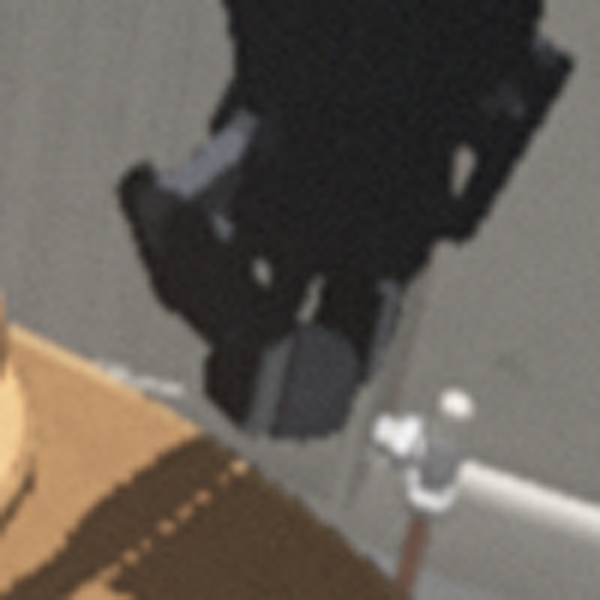

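Run:
```python
from h import *
import pickle
m=pickle.load(open("w14.pkl","rb")); p,r=tool()
c=np.linalg.inv(m["camera_from_world"])[:3,3]; print("cam rel tcp",c-p)
from scipy.optimize import least_squares
t=np.linspace(0,2*np.pi,400)
def ext(x):
    P=np.array([proj(m,[x[0]+.016*np.cos(a),x[1]+.016*np.sin(a),x[2]]) for a in t])
    return np.r_[P.min(0),P.max(0)]
obs=np.array([230+204/4.5,260+250/4.5,230+578/4.5,260+577/4.5])
s=least_squares(lambda x:ext(x)-obs,[p[0],p[1],p[2]+.017],diff_step=1e-4)
print(s.x-p,s.fun)
m11=pickle.load(open("w11.pkl","rb"))
for z in (.0166,): 
  s2=least_squares(lambda x:ext([x[0],x[1],p[2]+z])-obs,[p[0],p[1]],diff_step=1e-4);print(s2.x-p[:2],s2.fun)
# same for foot with w11
def ext2(x):
    P=np.array([proj(m11,[x[0]+.015*np.cos(a),x[1]+.015*np.sin(a),.046]) for a in t]); return np.r_[P.min(0),P.max(0)]
o2=np.array([285+105/8,190+162/8,285+465/8,190+503/8])
s3=least_squares(lambda x:ext2(x)-o2,[.58,.37]);print("foot",s3.x,s3.fun)
```

```text
cam rel tcp [0.0023 0.0844 0.145 ]
[ 0.0023 -0.0077  0.0068] [-0.2682  0.3017  0.2682 -0.3218]
[ 0.0023 -0.0014] [-3.4356 -2.0976  3.4343  2.7053]
foot [0.5811 0.3726] [-0.0278 -0.1639  0.0277  0.1768]
```

Run:
```python
from h import *
import pickle
crop("pics/w13.png","pics/w13c.png",230,260,400,430,4.5)
for n in("w1","w11","w12","w13","w14"):
    m=pickle.load(open(n+".pkl","rb")); print(n,np.linalg.inv(m["camera_from_world"])[:3,3])
m=pickle.load(open("w13.pkl","rb"));p=np.array([.5942,.2408,.0034])
for nm,q in (("mouth front",[.594,.2568,0]),("top front",[.594,.2568,.02]),("top back",[.594,.2248,.02]),("left",[.578,.2408,.02]),("right",[.610,.2408,.02])): print(nm,proj(m,q))
```

```text
w1 [0.3906 0.3518 0.4442]
w11 [0.5788 0.457  0.3123]
w12 [0.597  0.326  0.2451]
w13 [0.5953 0.3249 0.1465]
w14 [0.595  0.3249 0.2559]
mouth front [313.1208 286.4632]
top front [312.7104 311.5385]
top back [313.0645 390.3549]
left [267.2058 352.3833]
right [358.5865 352.28  ]
```

View pics/w13c.png

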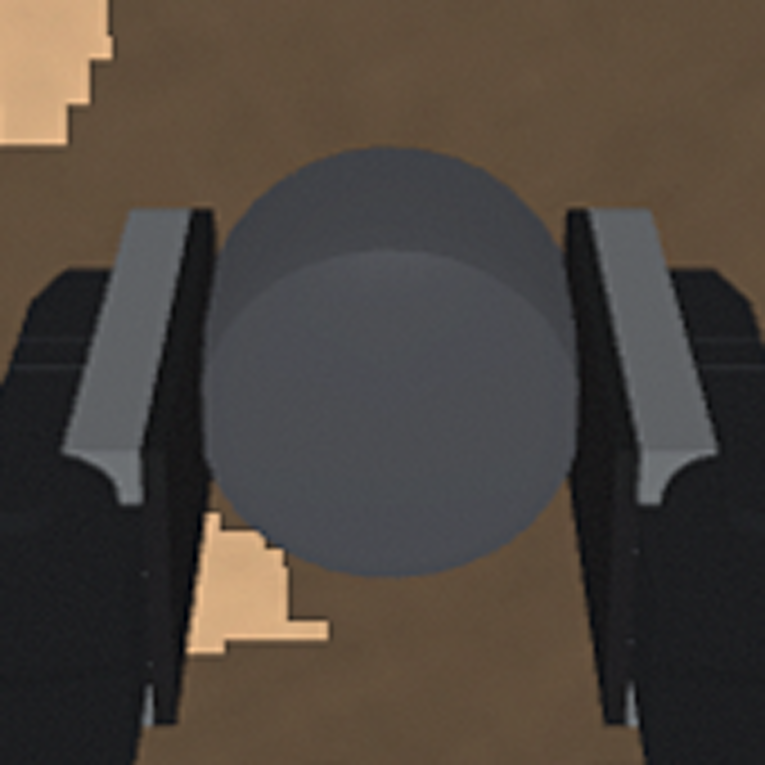

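Run:
```python
from h import *
import pickle
from scipy.optimize import least_squares
t=np.linspace(0,2*np.pi,400)
obs=np.array([230+204/4.5,260+250/4.5,230+578/4.5,260+577/4.5])
def fit(m,p,z):
    def ext(x):
        P=np.array([proj(m,[x[0]+x[2]*np.cos(a),x[1]+x[2]*np.sin(a),z]) for a in t]); return np.r_[P.min(0),P.max(0)]
    s=least_squares(lambda x:ext(x)-obs,[p[0],p[1],.016],diff_step=1e-4);return s.x,s.fun
m=pickle.load(open("w13.pkl","rb"));print("w13",fit(m,[.594,.24],.02))
m=pickle.load(open("w14.pkl","rb"));print("w14",fit(m,[.594,.24],.1109+.0166))
s=sense();print(s["tcp_pos"],s["tool_rot"])
x=fit(m,[.594,.24],.1275)[0]
d=np.array([.5811,.3727])-x[:2]; p=s["tcp_pos"]; print("shift",d,delta([p[0]+d[0],p[1]+d[1],.1109],down(0)))
```

```text
w13 (array([0.5954, 0.2405, 0.0146]), array([-0.2667,  0.3001,  0.2668, -0.32  ]))
w14 (array([0.595 , 0.2393, 0.0149]), array([-0.2682,  0.3017,  0.2682, -0.3218]))
[0.5927 0.2405 0.1109] [-0.5013  0.5013 -0.4993  0.498 ]
shift [-0.0139  0.1334] [-0.1334 -0.0001 -0.0141  0.0052 -0.0013  0.0013]
```

{"api": "play_rows", "payload": {
  "deltas": [
    [-0.012,0,-0.001,0.005,-0.001,0.001],
    [-0.035,0,-0.004,0.005,-0.001,0.001],
    [-0.065,0,-0.007,0.005,-0.001,0.001],
    [-0.095,0,-0.01,0.005,-0.001,0.001],
    [-0.12,0.003,-0.012,0.005,-0.001,0.001],
    [-0.13,0.012,-0.0134,0.005,-0.001,0.001],
    [-0.133,0.02,-0.0134,0.005,-0.001,0.001],
    [-0.133,0.024,-0.0134,0.005,-0.001,0.001],
    [-0.133,0.024,-0.0134,0.005,-0.001,0.001],
    [-0.133,0.024,-0.0134,0.005,-0.001,0.001]
  ]
}}

```text
t: 19.3
tcp_pos: [0.5809, 0.3725, 0.0881]
tool_rot: [0.499, -0.5, 0.501, -0.5]
force: [-0.3, 0.3, -0.0]
finger_gap: 0.345
```

Run:
```python
from h import *
import pickle
m=camera_model("wrist"); cv2.imwrite("pics/w15.png",snapshot("wrist")[:,:,::-1]); pickle.dump(m,open("w15.pkl","wb"))
for n in("side","scene"): cv2.imwrite(f"pics/{n}15.png",snapshot(n)[:,:,::-1])
s=sense();p,r=tool();print(p,s["t"],s["force"],s["finger_gap"]*.0854);print(r.as_matrix())
a=cv2.imread("pics/scene15.png")[160:240,335:415];b=cv2.imread("pics/side15.png")[180:260,350:430]
cv2.imwrite("pics/c15.png",cv2.resize(np.hstack([a,b]),(800,400),interpolation=cv2.INTER_CUBIC))
```

```text
[0.5812 0.373  0.089 ] 19.45 [-0.7635  0.2432 -0.164 ] 0.029420992092022626
[[-0.0015  0.0036  1.    ]
 [-1.      0.0006 -0.0015]
 [-0.0006 -1.      0.0036]]
```

View pics/c15.png

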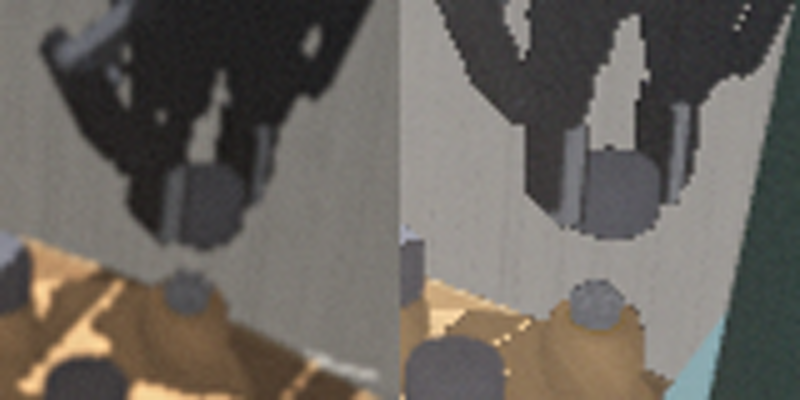

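View pics/w15.png

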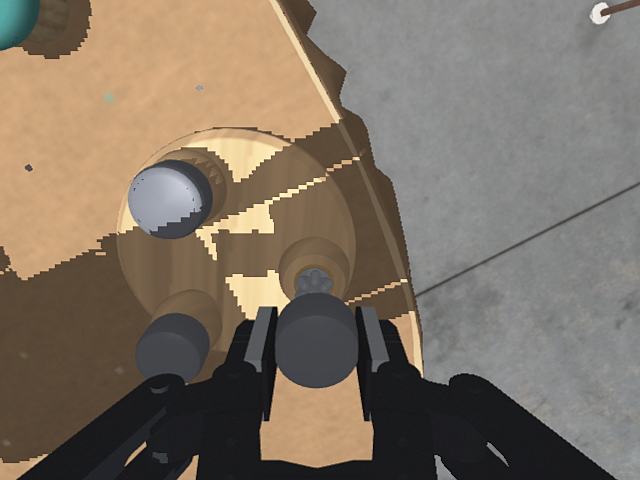

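Run:
```python
from h import *
crop("pics/w15.png","pics/w15c.png",250,220,390,360,5.5)
for n in("scene","side"):
    m=camera_model(n); f=np.array([.581,.3727,.053])
    a=proj(m,f);print(n,a,"up32",proj(m,f+[0,0,.032])-a,"x1mm",proj(m,f+[.001,0,0])-a,"y1mm",proj(m,f+[0,.001,0])-a)
for n,x0,y0,x1,y1 in(("scene",355,185,400,235),("side",375,195,425,250)):
    crop(f"pics/{n}15.png",f"pics/{n}15c.png",x0,y0,x1,y1,12)
```

```text
scene [372.3326 215.3134] up32 [  1.347  -12.6391] x1mm [ 0.4274 -0.1876] y1mm [-0.3091 -0.3063]
side [389.6103 238.0105] up32 [  1.3888 -16.4072] x1mm [ 0.5249 -0.1199] y1mm [-0.2858 -0.2939]
```

View pics/w15c.png

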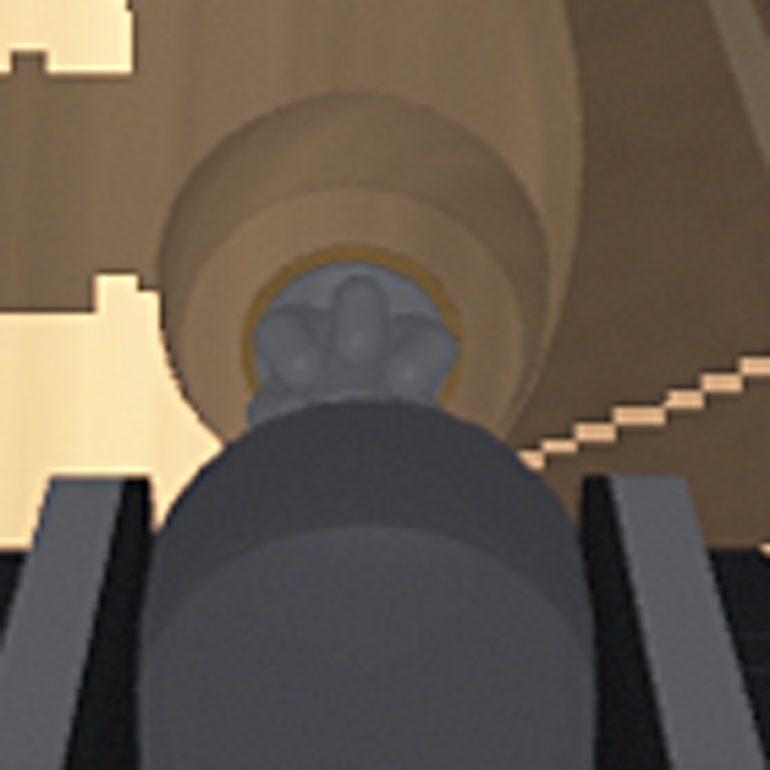

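View pics/scene15c.png

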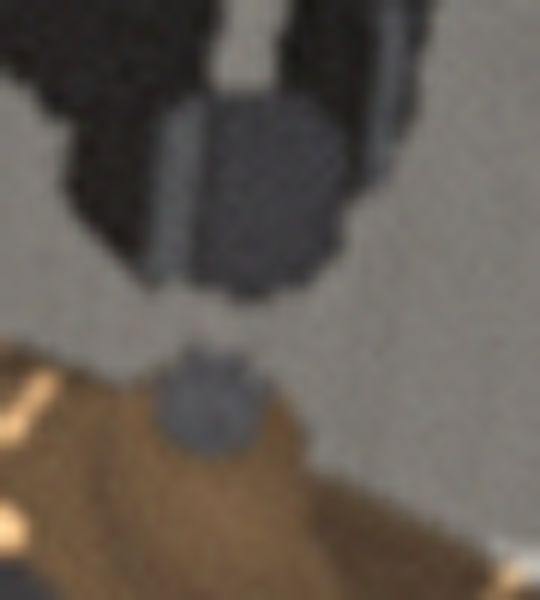

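View pics/side15c.png

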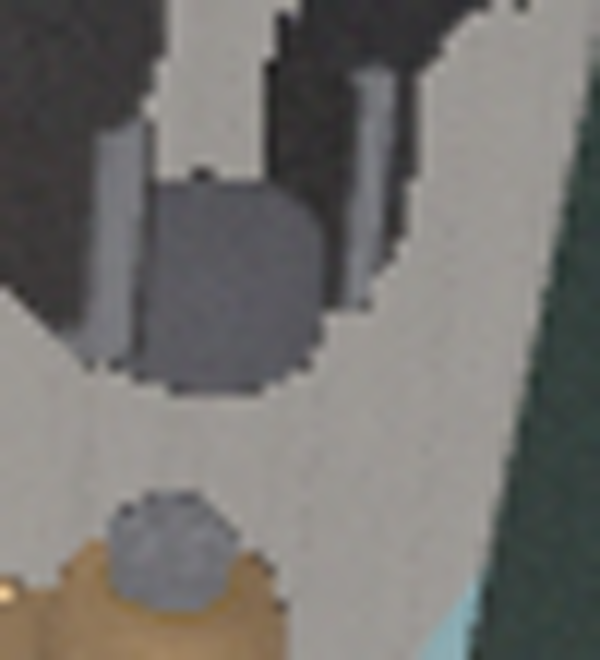

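```bash
cat > al.py <<'E'
from h import *
from scipy.optimize import least_squares
t=np.linspace(0,2*np.pi,400)
obs=np.array([230+204/4.5,260+250/4.5,230+578/4.5,260+577/4.5])
def align(m,ztcp,L,Rr,T):
    def ext(x,r,z):
        P=np.array([proj(m,[x[0]+r*np.cos(a),x[1]+r*np.sin(a),z]) for a in t]); return np.r_[P.min(0),P.max(0)]
    g=least_squares(lambda x:ext(x,x[2],ztcp+.0166)-obs,[.58,.37,.0148],diff_step=1e-4)
    f=least_squares(lambda x:(ext(x,.015,.046)-[L,T,Rr,0])[:3],[.58,.37],diff_step=1e-4)
    return g.x,f.x,f.fun,"glide-foot mm",(g.x[:2]-f.x)*1000
E
python3 - <<'E'
from al import *
import pickle
m=pickle.load(open("w15.pkl","rb"))
for z in(.087,.089): print(align(m,z,250+183/5.5,250+525/5.5,220+186/5.5))
E
```

```text
(array([0.582 , 0.3714, 0.0148]), array([0.5811, 0.3724]), array([ 0.0233, -0.0012, -0.0233]), 'glide-foot mm', array([ 0.9526, -0.9533]))
(array([0.582 , 0.3728, 0.0146]), array([0.5811, 0.3724]), array([ 0.0233, -0.0012, -0.0233]), 'glide-foot mm', array([0.945 , 0.3792]))
```

Run:
```python
from al import *
import pickle
m=pickle.load(open("w15.pkl","rb"))
for z in(.087,.088,.089):
    q=unproj(m,316.85,292.7,z-.0034); print(z,q, "center y",q[1]-.016, "minus foot",(q-[0.5811,.3724+.016,0])*1000)
m=pickle.load(open("w13.pkl","rb"));q=unproj(m,316.85,292.7,0);print(q, q[1]-.016)
# side/scene prediction at glide position hypotheses
```

```text
0.087 [0.5821 0.3853 0.0836] center y 0.3693237667020077 minus foot [ 1.0166 -3.0762 83.6   ]
0.088 [0.5821 0.3858 0.0846] center y 0.36980588437406875 minus foot [ 1.0127 -2.5941 84.6   ]
0.089 [0.5821 0.3863 0.0856] center y 0.3702880020461297 minus foot [ 1.0088 -2.112  85.6   ]
[0.5954 0.2542 0.    ] 0.23816531442624128
```

{"api": "play_rows", "payload": {
  "deltas": [
    [-0.0027,0.006,-0.0013,0,0,0],
    [-0.0027,0.01,-0.0013,0,0,0],
    [-0.0027,0.01,-0.0013,0,0,0],
    [-0.0027,0.01,-0.0013,0,0,0]
  ]
}}

```text
t: 19.85
tcp_pos: [0.5791, 0.3765, 0.0781]
tool_rot: [0.499, -0.499, 0.501, -0.501]
force: [-0.4, -0.9, -0.2]
finger_gap: 0.343
```

Run:
```python
from h import *
import pickle
m=camera_model("wrist"); cv2.imwrite("pics/w16.png",snapshot("wrist")[:,:,::-1]); pickle.dump(m,open("w16.pkl","wb"))
for n in("side","scene"): cv2.imwrite(f"pics/{n}16.png",snapshot(n)[:,:,::-1])
s=sense();p,r=tool();print(p,s["t"],s["force"],s["finger_gap"]*.0854);print(r.as_matrix())
crop("pics/w16.png","pics/w16c.png",250,220,390,360,5.5)
a=cv2.imread("pics/scene16.png")[185:235,355:400];b=cv2.imread("pics/side16.png")[198:248,378:423]
cv2.imwrite("pics/c16.png",cv2.resize(np.hstack([a,b]),None,fx=8.8,fy=8.8,interpolation=cv2.INTER_CUBIC))
```

```text
[0.5794 0.3765 0.0786] 20.0 [ 0.5356 -0.894  -0.4598] 0.029322727596365592
[[-0.0002  0.0032  1.    ]
 [-1.      0.0005 -0.0002]
 [-0.0005 -1.      0.0032]]
```

View pics/c16.png

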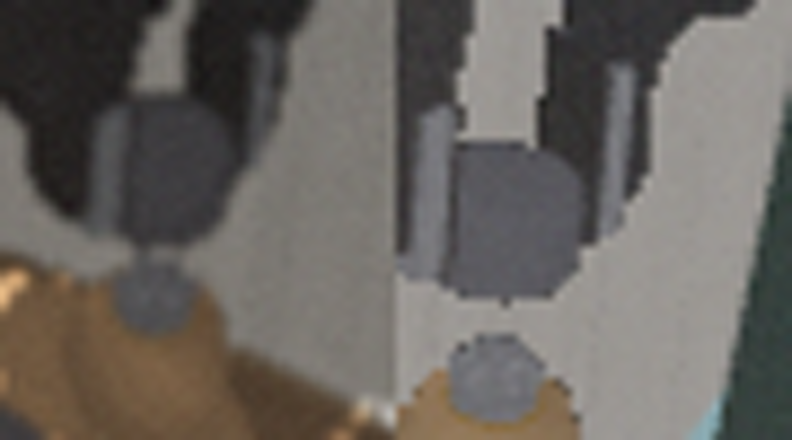

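View pics/w16c.png

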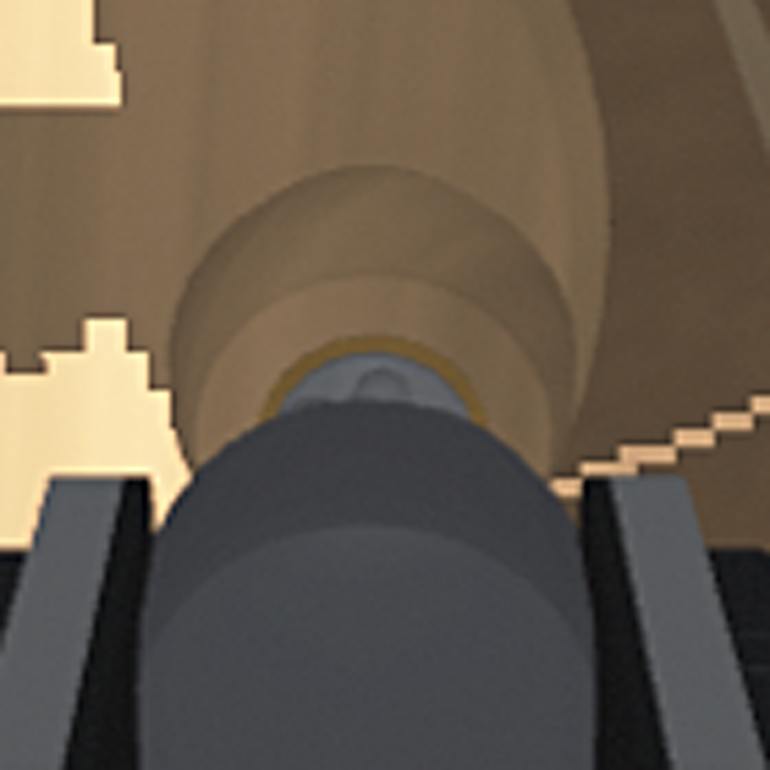

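Run:
```python
from al import *
import pickle
m=pickle.load(open("w16.pkl","rb"))
for z in(.0776,.0786):
    r=align(m,z,250+192/5.5,250+552/5.5,220+274/5.5); print(r)
    q=unproj(m,316.85,292.7,z-.0034); print((q[:2]-[0,.016]-r[1])*1000)
```

```text
(array([0.5802, 0.3758, 0.0147]), array([0.5808, 0.3724]), array([ 0.346 , -0.0182, -0.3463]), 'glide-foot mm', array([-0.575 ,  3.4229]))
[-0.5041  1.1854]
(array([0.5802, 0.3765, 0.0146]), array([0.5808, 0.3724]), array([ 0.346 , -0.0182, -0.3463]), 'glide-foot mm', array([-0.58  ,  4.0887]))
[-0.5089  1.6672]
```

{"api": "play_rows", "payload": {
  "deltas": [
    [0.0008,0.006,0.0004,0,0,0],
    [0.0008,0.013,0.0004,0,0,0],
    [0.0008,0.018,0.0004,0,0,0],
    [0.0008,0.02,0.0004,0,0,0],
    [0.0008,0.02,0.0004,0,0,0]
  ],
  "force": 110
}}

```text
t: 20.5
tcp_pos: [0.5798, 0.3754, 0.0583]
tool_rot: [0.499, -0.499, 0.501, -0.501]
force: [-0.7, 0.1, 1.3]
finger_gap: 0.334
```

Run:
```python
from h import *
for n in("side","scene"): cv2.imwrite(f"pics/{n}17.png",snapshot(n)[:,:,::-1])
s=sense();p,r=tool();print(p,s["t"],s["force"],s["ft_torque"],s["finger_gap"]*.0854)
a=cv2.imread("pics/scene17.png")[185:235,355:400];b=cv2.imread("pics/side17.png")[198:248,378:423]
cv2.imwrite("pics/c17.png",cv2.resize(np.hstack([a,b]),None,fx=8.8,fy=8.8,interpolation=cv2.INTER_CUBIC))
```

```text
[0.5798 0.3756 0.0584] 20.6 [-0.5189 -0.0681  0.3658] [-0.1053 -0.0444  0.0189] 0.028419670858321616
```

View pics/c17.png

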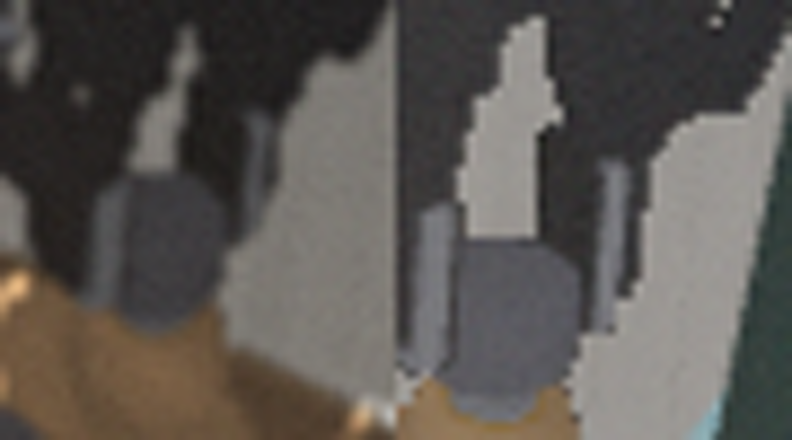

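{"api": "play_rows", "payload": {
  "deltas": [
    [0,0.001,0,0,0,0],
    [0,0.002,0,0,0,0],
    [0,0.003,0,0,0,0],
    [0,0.004,0,0,0,0]
  ]
}}

```text
t: 21.0
tcp_pos: [0.5806, 0.3761, 0.0576]
tool_rot: [-0.498, 0.499, -0.501, 0.502]
force: [-2.8, -1.3, 17.4]
finger_gap: 0.333
```

{"api": "play_rows", "payload": {
  "deltas": [
    [0,0.001,0,0,0,0],
    [0,0.002,0,0,0,0]
  ]
}}

```text
t: 21.2
tcp_pos: [0.5812, 0.3762, 0.0573]
tool_rot: [-0.498, 0.499, -0.501, 0.502]
force: [-5.2, -4.0, 23.1]
finger_gap: 0.332
```

{"api": "play_rows", "payload": {
  "deltas": [
    [0,0.001,0,0,0,0],
    [0,0.002,0,0,0,0]
  ]
}}

```text
t: 21.4
tcp_pos: [0.5806, 0.3752, 0.0554]
tool_rot: [-0.499, 0.498, -0.501, 0.501]
force: [-3.6, -6.8, 12.1]
finger_gap: 0.331
```

Run:
```python
from h import *
for n in("side","scene","wrist"): cv2.imwrite(f"pics/{n}18.png",snapshot(n)[:,:,::-1])
s=sense();p,r=tool();print(p,s["t"],s["force"],s["ft_torque"],s["finger_gap"]*.0854);print(r.as_matrix())
a=cv2.imread("pics/scene18.png")[185:235,355:400];b=cv2.imread("pics/side18.png")[198:248,378:423]
cv2.imwrite("pics/c18.png",cv2.resize(np.hstack([a,b]),None,fx=8.8,fy=8.8,interpolation=cv2.INTER_CUBIC))
crop("pics/wrist18.png","pics/w18c.png",230,260,400,430,4.5)
```

```text
[0.5796 0.3744 0.0512] 21.55 [ 0.4768 -3.0673 -4.1077] [-0.5511 -0.1481  0.0358] 0.028327053863567743
[[ 0.0003  0.0029  1.    ]
 [-1.     -0.0016  0.0003]
 [ 0.0016 -1.      0.0029]]
```

View pics/c18.png

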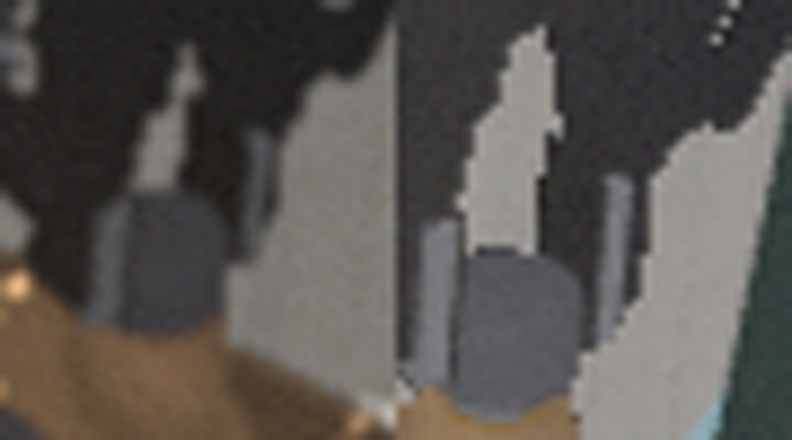

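View pics/w18c.png

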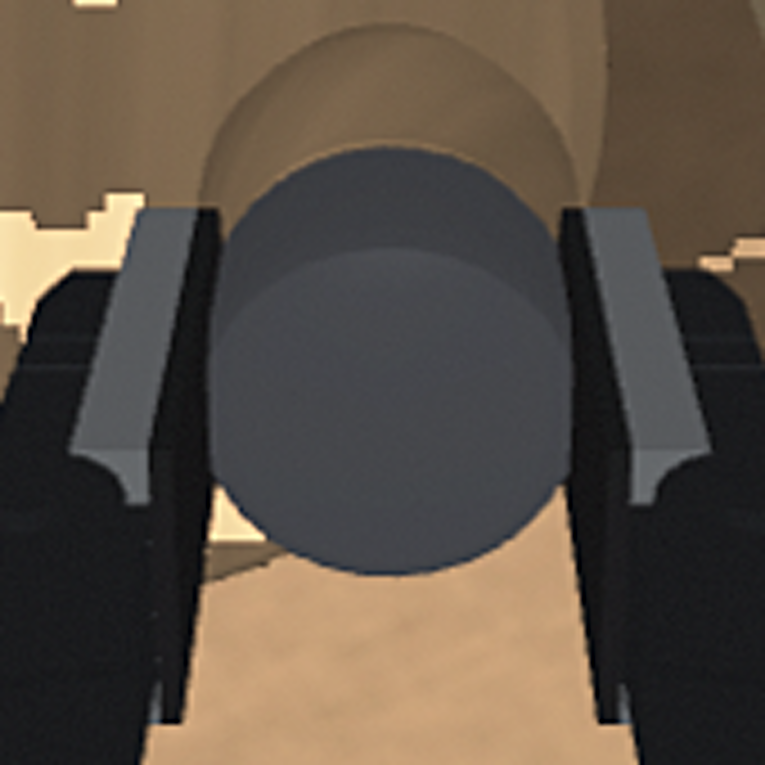

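{"api": "play_rows", "payload": {
  "deltas": [
    [0,0.001,0,0,0,0],
    [0,0.002,0,0,0,0],
    [0,0.002,0,0,0,0]
  ]
}}

```text
t: 21.85
tcp_pos: [0.5796, 0.3749, 0.0494]
tool_rot: [0.5, -0.499, 0.501, -0.5]
force: [-3.1, -4.9, 8.5]
finger_gap: 0.333
```

{"api": "play_rows", "payload": {
  "deltas": [
    [0,0.001,0,0,0,0],
    [0,0.0015,0,0,0,0],
    [0,0.0015,0,0,0,0]
  ]
}}

```text
t: 22.15
tcp_pos: [0.5796, 0.375, 0.0493]
tool_rot: [0.5, -0.499, 0.501, -0.5]
force: [-4.6, -5.7, 15.1]
finger_gap: 0.335
```

{"api": "play_rows", "payload": {
  "deltas": [
    [0.0005,0.0005,-0.0003,0,0,0],
    [0.001,0.001,-0.0006,0,0,0],
    [0.001,0.0015,-0.0006,0,0,0],
    [0.001,0.0015,-0.0006,0,0,0],
    [0.001,0.0015,-0.0006,0,0,0]
  ]
}}

```text
t: 22.65
tcp_pos: [0.5797, 0.3749, 0.0492]
tool_rot: [-0.499, 0.499, -0.501, 0.501]
force: [-5.6, -4.4, 19.7]
finger_gap: 0.333
```

Run:
```python
from h import *
for n in("side","scene","wrist"): cv2.imwrite(f"pics/{n}19.png",snapshot(n)[:,:,::-1])
s=sense();p,r=tool();print(p,s["t"],s["force"],s["ft_torque"],s["finger_gap"]*.0854);print(r.as_matrix())
a=cv2.imread("pics/scene19.png")[185:235,355:400];b=cv2.imread("pics/side19.png")[198:248,378:423]
cv2.imwrite("pics/c19.png",cv2.resize(np.hstack([a,b]),None,fx=8.8,fy=8.8,interpolation=cv2.INTER_CUBIC))
crop("pics/wrist19.png","pics/w19c.png",230,260,400,430,4.5)
```

```text
[0.5797 0.3749 0.0492] 22.8 [-6.0208 -4.696  18.5606] [-0.8642  0.9094 -0.0857] 0.02833000809036869
[[ 0.0001  0.0041  1.    ]
 [-1.      0.0006  0.0001]
 [-0.0006 -1.      0.0041]]
```

View pics/c19.png

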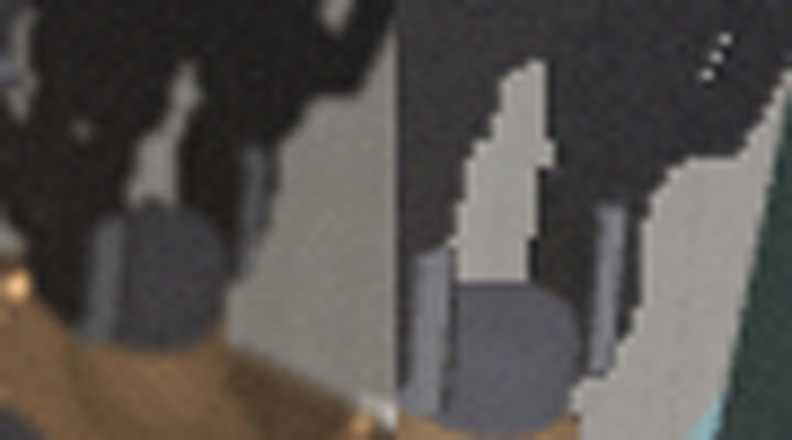

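View pics/wrist19.png

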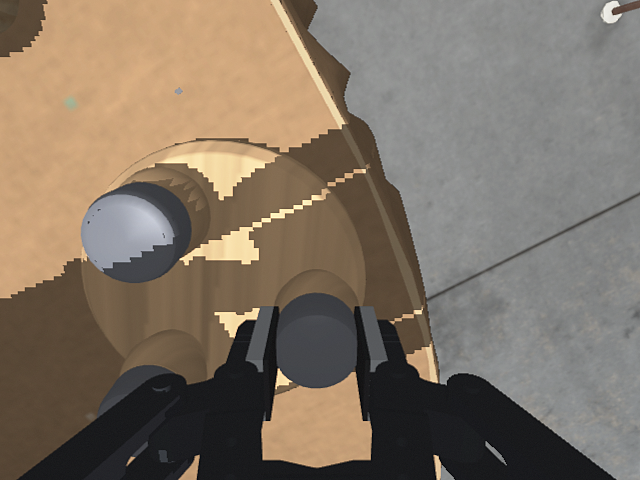

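View pics/scene19.png

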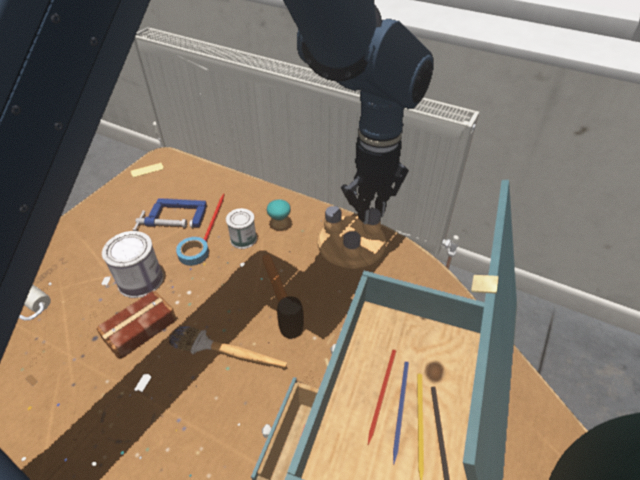

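{"api": "play_rows", "payload": {
  "deltas": [
    [0,0,0,0,0,0],
    [0,0,0,0,0,0],
    [0,0,0,0,0,0],
    [0,0,0,0,0,0]
  ]
}}

```text
t: 23.2
tcp_pos: [0.5797, 0.3749, 0.0491]
tool_rot: [-0.499, 0.499, -0.501, 0.501]
force: [-4.0, -3.9, 19.4]
finger_gap: 0.331
```

Run:
```python
from h import *
s=sense();print(s["t"],s["tcp_pos"],s["force"],s["finger_gap"]*.0854)
print(sign_off())
```

```text
23.2 [0.5797 0.3749 0.0491] [-4.0282 -3.8684 19.3712] 0.028254923344923952
the job is handed in; nothing more can be done
None
```

I knocked the stud home with the mallet, laid the mallet back on the bench, then pressed the loose glide on until it clicked and sat flush. I handed the job in at 23.2 s, still pressing. No verdict was reported.

- **Stud:** it took three strokes. The mallet slipped about 0.08 rad in the grip during the second, so I tilted the tool to level its face for the third. The last one stopped hard at about 27 N, and side pictures before and after it showed no further movement.
- **Mallet:** in the pictures it stands on the face of its head about where it started, released and clear of the arm.
- **Glide:** the force peaked at about 23 N and then fell away with the click. That is above the 8 to 15 N expected, probably because the glide was about 1 mm off centre. The TCP then stopped at 49 mm, the height I had worked out for flush.
- **Final hold:** the push is a steady 19 N or so. About 4 N of sideways force remained in each direction, and a small shift to relieve it hardly changed that.
- **Disagreement:** just before the press, the wrist camera put the glide about 0.5 mm off in x and 1.2 to 1.7 mm off in y. The scene and side cameras showed at most about 0.5 mm, so I moved to a compromise. In the last wrist picture the glide looks centred on the foot.
- **Bystanders:** I saw no movement of the paint pot or the knob in the last scene picture, but I did not measure them.

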